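# Set out a side cover and brackets on the spray bench

## Robot

A 6-joint arm with a two-finger parallel gripper is mounted at the origin on the work surface. World frame = base frame: x ahead of the robot, y to its left, z up, the work surface at z = 0. Lengths are in m, angles in rad, forces in N, time in s.
With the tool pointing down it reaches from about 0.35 to 0.85 m from the base axis. Payload 8.1 kg.
Tool frame: the origin (TCP) lies midway between the tips of the shut fingers; the grasp point (between the pads) lies 19 mm behind it (robot.grasp_offset is the distance from the TCP to the grasp point, in m); z points along the fingers, y is the line along which they close (so a half turn about z gives the same grasp; the last joint's range is limited). The gripper opens to 85 mm and grips with 20 to 120 N. Pads are 22 mm wide; open, the fingers measure 114 mm over their backs; the gripper's body (76 mm by 85 mm) begins 54 mm behind the grasp point. The pads swing forward as they close: fully open they stand 13 mm farther back than shut.
Start: joints at [1.186, 0.13, 1.488, -0, 1.523, -0.085], TCP at [0.177, 0.573, 0.231] pointing down, gripper open.
Joint ranges: [-2.96, 2.96], [-0.89, 2.26], [0.02, 2.5], [-1.34, 4.48], [0, 2.73], [-2.66, 2.66]. Speed limits (rad/s): [2.39, 2.39, 2.79, 3.14, 3.14, 3.14].

## Interface

Orientations are given as [roll, pitch, yaw] about the fixed x, y, z axes, in that order (R = Rz(yaw) Ry(pitch) Rx(roll)).
In Python, from station import robot gives the robot as it stands. The module is installed in compiled form; this text tells all that it offers.
- The arm moves only by the shell command python3 -m creep 'ROWS'. ROWS is JSON, a list that holds one entry, the list of rows, each a list of 7 numbers: the shift along the world's x, y, z in cm, then the turn, a rotation vector about the world's x, y, z in degrees, then the closure, from 0 (fully open) to 1 (shut). In form: [[[tx, ty, tz, wx, wy, wz, gripper], ...]]. A call has 1 to 12 rows; each row shifts and turns the commanded pose from where the row before left it; what a row does not reach is not made up. A row lasts 1/10 s, in which the tool goes at most 50 mm and 8.59 degrees, less where a joint would pass 70% of its speed; a pose out of reach is approached as far as the arm can. A call with a gripper value outside its range is refused whole. The fingers move at their own pace and stop on an object; the grip force is fixed at half the most. Time passes only in rows, so rows that do not move let the fingers close. It gives the time, the measured TCP pose, the force, the opening and the grip force at its end, in the units of the state.
- robot.observe(): the state, without advancing time (a new reading comes with each control period).
- robot.camera(name): name is "scene" or "top" or "wrist"; returns a dict with "frame" (400x640x3 uint8, red, green, blue), "range_z" (400x640 float32, m along the optical axis (not along the pixel's ray), 0 where there is no reading), "fx", "fy", "cx", "cy" (pixels), "distortion" ([k1, k2, p1, p2, k3] as OpenCV has them; the pictures are not rectified), "rvec" (rotation vector, rad) and "tvec" (3), from world to camera coordinates, as OpenCV has them; the wrist camera has in their place "mount" (4x4, takes a point from camera to tool coordinates, whose origin is the TCP and whose axes are the flange's). Camera axes: x right, y down, z forward; pixel columns grow to the right and rows downward; lengths in m; the calibration is good to about 2 mm. A picture is of the moment at which its call begins: read the wrist's pose just before it.
- robot.hand_in(): hands the job in; it is judged then, once.
Trained networks look in a picture, given as the dict that the camera call returned (one of the last four; its "shot" number tells which), for a name from the list of things; names that differ only in an ending like _2 or _b are one class to them, and where a whole thing is asked for, a point or a joint stands for the part that bears it (a point fixed in the world has none). Each returns a list of dicts, best first, with "p" (0 to 1); they miss things now and then, are a little off and sometimes report something else, mostly with a low value. They report only what shows in the picture. A call takes as long as a camera call. They do not tell look-alikes from the thing itself.
- robot.spot_in(picture, target): "point" ([x, y, z] in m, in the coordinates of the camera as it stood for that picture, good to about 4 mm: the middle of the surface that is visible of it).
- robot.place_of(picture, target): "point" ([x, y, z] in m, in the coordinates of the camera as it stood for that picture, good to about 4 mm: a listed point, or the origin of a listed thing).
The state is a dict: "clock": time; "joint_positions": joint angles; "dq": joint speeds; "joint_efforts": joint torques, N m; "tcp_pos": TCP position; "tcp_rot": TCP orientation; "ft_force": force on the tool from outside, world axes, zero at the start; "wrist_torque": the same for the moment, N m; "gripper_width": opening from 0.0 (shut) to 1.0 (fully open); "grip_force": force on a finger pad.
Only numpy, scipy, OpenCV 4.12 (cv2) and the standard library are available. Lean on these libraries where they do the work, as an engineer would, in place of code of your own. Each camera call takes 0.05 s, during which the arm holds its last target. There are 200 camera calls.

## Task

Get the spray bench ready for the next coat: hang every bracket on the bench by its eye on a rack peg, one to a peg, and turn the side cover over so that it lies flat across both battens of the spraying tray with its raised panel up. Lever the cover up against the tray's wall and lower it under control all the way, without letting it drop or slap down; leave everything else on the bench where it is.

Things in the scene. Friction and masses are not known exactly. Their poses are not given: they have to be found in the camera images.
- tray: Fixed sheet-metal spraying tray, floor 4 mm thick, with a wall (upstand) along one side (to the robot's left) and two battens. Origin: on the bench below the middle of the wall's front face; x points into the wall, y along it, z up. The tray spans x = -250 to 0, y = -125 to 125 mm. The wall is 12 mm thick, its face at x = 0, its top at z = 108 mm; low lips, 18 mm, at y = -125 and 125 mm.
- batten1 (a point): Middle of the top of the tray's first wooden batten: 20 mm wide, running along the tray's x from the wall to x = -235 mm, centred on y = -50 mm, its top 40 mm above the bench. Axes as the tray's.
- batten2 (a point): Middle of the top of the second batten, alike, centred on y = +50 mm. The room between the battens is 80 mm wide and 36 mm deep.
- cover: Engine side cover, cast aluminium plate 130 (x) x 150 (y) x 8 mm, 0.3 to 0.5 kg, bolt hole in each corner. It starts across both battens, flat back up, far edge 5 to 45 mm from the wall. Origin: centre of its outside face; z points out of the flat back (plate: z = 0 to 8 mm). Outside (z below 0): raised panel 85 (x) x 44 (y) x 5 mm with 2 mm ribs, between the battens at the start.
- rack: Spraying rack, fixed on the bench: a grey bar 360 mm long (y), 16 x 20 mm, its centre line 125 mm above the bench, on a post at each end (y = -172 and +172 mm), with five round steel pegs towards the robot. Origin: on the bench under the middle of the bar; -x is the side of the pegs, y runs along the bar.
- peg1 (a point): Point on the axis of peg 1 of the rack, 40 mm out from the bar's centre line. The pegs are 7 mm thick and 72 mm apart (peg 1 at -y, peg 5 at +y of the rack); each stands 70 mm out from the bar's centre line towards the rack's -x and rises 10 degrees outwards. Axes as the rack's.
- peg2 (a point): Point on the axis of peg 2 of the rack, 40 mm out from the bar's centre line. The pegs are 7 mm thick and 72 mm apart (peg 1 at -y, peg 5 at +y of the rack); each stands 70 mm out from the bar's centre line towards the rack's -x and rises 10 degrees outwards. Axes as the rack's.
- peg3 (a point): Point on the axis of peg 3 of the rack, 40 mm out from the bar's centre line. The pegs are 7 mm thick and 72 mm apart (peg 1 at -y, peg 5 at +y of the rack); each stands 70 mm out from the bar's centre line towards the rack's -x and rises 10 degrees outwards. Axes as the rack's.
- peg4 (a point): Point on the axis of peg 4 of the rack, 40 mm out from the bar's centre line. The pegs are 7 mm thick and 72 mm apart (peg 1 at -y, peg 5 at +y of the rack); each stands 70 mm out from the bar's centre line towards the rack's -x and rises 10 degrees outwards. Axes as the rack's.
- peg5 (a point): Point on the axis of peg 5 of the rack, 40 mm out from the bar's centre line. The pegs are 7 mm thick and 72 mm apart (peg 1 at -y, peg 5 at +y of the rack); each stands 70 mm out from the bar's centre line towards the rack's -x and rises 10 degrees outwards. Axes as the rack's.
- bracket1: Bracket 1 (tall), plain steel, about 90 g, may be absent: foot 50 (x) x 34 (y) x 4 mm, on its middle an upright tab 4 mm thick (x), 34 mm wide (y), top 68 mm above the foot's underside. A 16 mm hole (the eye) runs through the tab along x, 52 mm up. Origin: centre of the foot's underside; z points up the tab. It stands on its foot at the start.
- bracket1_eye (a point): Centre of the eye of bracket 1, axes as the bracket's.
- bracket2: Bracket 2 (tall), plain steel, about 90 g, may be absent: foot 50 (x) x 34 (y) x 4 mm, on its middle an upright tab 4 mm thick (x), 34 mm wide (y), top 68 mm above the foot's underside. A 16 mm hole (the eye) runs through the tab along x, 52 mm up. Origin: centre of the foot's underside; z points up the tab. It stands on its foot at the start.
- bracket2_eye (a point): Centre of the eye of bracket 2, axes as the bracket's.
- bracket3: Bracket 3 (short), plain steel, about 75 g, may be absent: foot 50 (x) x 34 (y) x 4 mm, on its middle an upright tab 4 mm thick (x), 34 mm wide (y), top 54 mm above the foot's underside. A 16 mm hole (the eye) runs through the tab along x, 38 mm up. Origin: centre of the foot's underside; z points up the tab. It stands on its foot at the start.
- bracket3_eye (a point): Centre of the eye of bracket 3, axes as the bracket's.
- bracket4: Bracket 4 (short), plain steel, about 75 g, may be absent: foot 50 (x) x 34 (y) x 4 mm, on its middle an upright tab 4 mm thick (x), 34 mm wide (y), top 54 mm above the foot's underside. A 16 mm hole (the eye) runs through the tab along x, 38 mm up. Origin: centre of the foot's underside; z points up the tab. It stands on its foot at the start.
- bracket4_eye (a point): Centre of the eye of bracket 4, axes as the bracket's.
- bracket5: Bracket 5 (short), plain steel, about 75 g, may be absent: foot 50 (x) x 34 (y) x 4 mm, on its middle an upright tab 4 mm thick (x), 34 mm wide (y), top 54 mm above the foot's underside. A 16 mm hole (the eye) runs through the tab along x, 38 mm up. Origin: centre of the foot's underside; z points up the tab. It stands on its foot at the start.
- bracket5_eye (a point): Centre of the eye of bracket 5, axes as the bracket's.
- filler_cap: Chromed filler cap, 64 mm across, 20 mm high, on the bench under the pegs of the rack; not part of the job. Origin: centre of its underside.
- bearing_cup: Steel bearing cup, 48 mm across, 20 mm high, on the bench under the pegs of the rack; not part of the job. Origin: centre of its underside.
Mind the look-alikes: they are no part of the job. Leave any orange look-alike of the bracket5 alone. What is shaped like the bracket4 but orange is not meant.

How it is judged:
On the way:
1. the cover is levered up steeply against the tray's wall (angle between cover's own z axis and vertical between 1 and 2.2 rad and x of cover in the frame of tray between -0.075 and 0.02 m and z of cover in the frame of tray below 0.14 m), for 0.1 s.
At the end, for the whole second after the job is handed in: Cover at rest across both battens, raised panel up, level within 4 degrees, its middle within 40 mm of the tray's middle line and 150 mm of the wall. Each bracket present hangs still, upright within 23 degrees, eye within 36 mm of a peg's marked point, one to a peg (angle between cover's own z axis and vertical above 3.07 rad and z of cover in the frame of tray between 0.043 and 0.053 m and x of cover in the frame of tray between -0.15 and 0 m and y of cover in the frame of tray between -0.04 and 0.04 m and linear speed of cover below 0.02 m/s and (distance between bracket1_eye and peg1 below 0.036 m or distance between bracket1_eye and peg2 below 0.036 m or distance between bracket1_eye and peg3 below 0.036 m or distance between bracket1_eye and peg4 below 0.036 m or distance between bracket1_eye and peg5 below 0.036 m) and angle between each of bracket1, bracket2, bracket3, bracket4, bracket5's own z axis and vertical below 0.4 rad and linear speed of each of bracket1, bracket2, bracket3, bracket4, bracket5 below 0.03 m/s and (distance between bracket2_eye and peg1 below 0.036 m or distance between bracket2_eye and peg2 below 0.036 m or distance between bracket2_eye and peg3 below 0.036 m or distance between bracket2_eye and peg4 below 0.036 m or distance between bracket2_eye and peg5 below 0.036 m) and (distance between bracket3_eye and peg1 below 0.036 m or distance between bracket3_eye and peg2 below 0.036 m or distance between bracket3_eye and peg3 below 0.036 m or distance between bracket3_eye and peg4 below 0.036 m or distance between bracket3_eye and peg5 below 0.036 m) and (distance between bracket4_eye and peg1 below 0.036 m or distance between bracket4_eye and peg2 below 0.036 m or distance between bracket4_eye and peg3 below 0.036 m or distance between bracket4_eye and peg4 below 0.036 m or distance between bracket4_eye and peg5 below 0.036 m) and (distance between bracket5_eye and peg1 below 0.036 m or distance between bracket5_eye and peg2 below 0.036 m or distance between bracket5_eye and peg3 below 0.036 m or distance between bracket5_eye and peg4 below 0.036 m or distance between bracket5_eye and peg5 below 0.036 m) and distance between bracket1_eye and bracket2_eye above 0.06 m and distance between each of bracket1_eye, bracket2_eye and bracket3_eye above 0.06 m and distance between each of bracket1_eye, bracket2_eye, bracket3_eye and bracket4_eye above 0.06 m and distance between each of bracket1_eye, bracket2_eye, bracket3_eye, bracket4_eye and bracket5_eye above 0.06 m); the robot touches nothing.
It fails at once if the cover is dropped or slaps down (it turns faster than 7 rad/s) (angular speed of cover above 7 rad/s).
It fails at once if the filler cap or the bearing cup is pushed away (more than 40 mm) (distance of any of filler_cap, bearing_cup from where it was at the start of the episode above 0.04 m).
Of bracket1, bracket2, bracket3, bracket4, bracket5 only 3 to 5 are there at a start; the rules pass over those that are not, and their reading is None.
At some moment in a run one of bracket1, bracket2, bracket3, bracket4, bracket5 may be knocked a few centimetres aside while the robot is not near it.
It also fails if it takes over 210 s, if anything falls off the work surface, if the arm or the gripper's body presses on something with over 40 N, if the wrist force passes 120 N, or if a joint passes its speed limit or range.

## Working session

There is one attempt and no reset: what is moved stays moved. The work goes in short steps, Python scripts to look and compute and a shell command to move; the robot and the scene stay as the last step left them, time stands still between calls to the robot, and variables do not carry over. Pictures are saved under pics/ and viewed, at most 16 in all, crops included, and the job is handed in when it is done.

```bash
mkdir -p pics
cat > h.py <<'E'
import numpy as np, cv2
from scipy.spatial.transform import Rotation as R
from station import robot
def T(rv,t):
    M=np.eye(4); M[:3,:3]=R.from_rotvec(np.ravel(rv)).as_matrix(); M[:3,3]=np.ravel(t); return M
def c2w(p):
    """camera to world; wrist uses current tcp"""
    if 'mount' in p:
        s=robot.observe(); M=np.eye(4); M[:3,:3]=R.from_euler('xyz',s['tcp_rot']).as_matrix(); M[:3,3]=s['tcp_pos']
        return M@np.array(p['mount'])
    return np.linalg.inv(T(p['rvec'],p['tvec']))
def cam(n):
    if n=='wrist':
        s=robot.observe(); M=np.eye(4); M[:3,:3]=R.from_euler('xyz',s['tcp_rot']).as_matrix(); M[:3,3]=s['tcp_pos']
        p=robot.camera(n); p['W']=M@np.array(p['mount'])
    else:
        p=robot.camera(n); p['W']=c2w(p)
    return p
def w(p,x): return (p['W']@np.append(x,1))[:3]
def pix(p,X):
    C=np.linalg.inv(p['W']); x=(C@np.append(X,1))[:3]
    return cv2.projectPoints(x[None],np.zeros(3),np.zeros(3),K(p),np.array(p['distortion']))[0].ravel()
def K(p): return np.array([[p['fx'],0,p['cx']],[0,p['fy'],p['cy']],[0,0,1.]])
def cloud(p):
    z=p['range_z']; v,u=np.mgrid[:400,:640]
    n=cv2.undistortPoints(np.stack([u,v],-1).reshape(-1,1,2).astype(float),K(p),np.array(p['distortion'])).reshape(400,640,2)
    X=np.dstack([n*z[...,None],z]); X=X@p['W'][:3,:3].T+p['W'][:3,3]; X[z==0]=np.nan; return X
def save(p,n,crop=None,s=1):
    f=p['frame'][:,:,::-1]
    if crop: f=f[crop[1]:crop[3],crop[0]:crop[2]]
    cv2.imwrite('pics/'+n,cv2.resize(f,None,fx=s,fy=s,interpolation=cv2.INTER_CUBIC))
E
python3 - <<'E'
from h import *
np.set_printoptions(precision=3,suppress=True)
print(robot.observe())
for n in ['top','scene']:
    p=cam(n); save(p,n+'1.png',s=1.25)
    np.savez(n+'.npz',X=cloud(p),f=p['frame'])
    for t in ['tray','batten1','batten2','cover','rack','peg1','peg2','peg3','peg4','peg5','bracket1','bracket3','bracket1_eye','bracket3_eye','filler_cap','bearing_cup']:
        for d in robot.place_of(p,t):
            X=w(p,d['point']); print(n,t,round(d['p'],2),X,pix(p,X).round())
E
```

```text
{'clock': 0.0, 'joint_positions': array([ 1.186,  0.131,  1.489, -0.   ,  1.523, -0.085]), 'dq': array([ 0.001,  0.   ,  0.001,  0.001, -0.002,  0.001]), 'joint_efforts': array([  0.001, -56.937, -50.058,  -0.   ,   0.014,  -0.   ]), 'tcp_pos': array([0.177, 0.573, 0.23 ]), 'tcp_rot': array([-3.14 , -0.   ,  2.842]), 'ft_force': array([ 0.541,  0.2  , -0.407]), 'wrist_torque': array([ 0.033, -0.011,  0.003]), 'grip_force': 0.0, 'gripper_width': 0.9979710585379673}
top tray 0.6 [ 0.553 -0.131 -0.001] [412. 171.]
top batten1 0.74 [ 0.481 -0.241  0.043] [464. 201.]
top batten2 0.74 [ 0.481 -0.241  0.043] [464. 201.]
top cover 0.86 [ 0.543 -0.221  0.039] [454. 174.]
top cover 0.57 [0.353 0.317 0.052] [216. 257.]
top rack 0.6 [0.62  0.179 0.003] [281. 143.]
top rack 0.59 [ 0.451  0.115 -0.002] [307. 215.]
top rack 0.4 [0.558 0.238 0.134] [245. 162.]
top rack 0.37 [ 0.458  0.009 -0.001] [353. 212.]
top peg1 0.97 [0.612 0.032 0.135] [343. 136.]
top peg1 0.95 [0.544 0.312 0.135] [210. 169.]
top peg1 0.92 [0.561 0.235 0.132] [247. 161.]
top peg1 0.8 [0.576 0.174 0.131] [276. 153.]
top peg1 0.
[... 4443 characters left out ...]
 0.426  0.371 -0.001] [448. 247.]
scene bracket3 0.57 [0.456 0.011 0.001] [310. 206.]
scene bracket3 0.51 [ 0.351  0.317 -0.003] [435. 217.]
scene bracket3 0.49 [ 0.328  0.114 -0.001] [365. 184.]
scene bracket3 0.26 [0.39  0.219 0.037] [396. 206.]
scene bracket1_eye 0.73 [ 0.478 -0.236  0.039] [221. 172.]
scene bracket1_eye 0.72 [0.356 0.32  0.057] [441. 205.]
scene bracket3_eye 0.67 [ 0.557 -0.139  0.   ] [239. 215.]
scene bracket3_eye 0.5 [0.459 0.012 0.039] [309. 198.]
scene bracket3_eye 0.49 [0.609 0.032 0.131] [287. 226.]
scene filler_cap 0.8 [0.551 0.232 0.001] [377. 267.]
scene filler_cap 0.64 [ 0.538 -0.226  0.038] [212. 190.]
scene bearing_cup 0.74 [ 0.575  0.138 -0.001] [337. 261.]
```

View pics/top1.png

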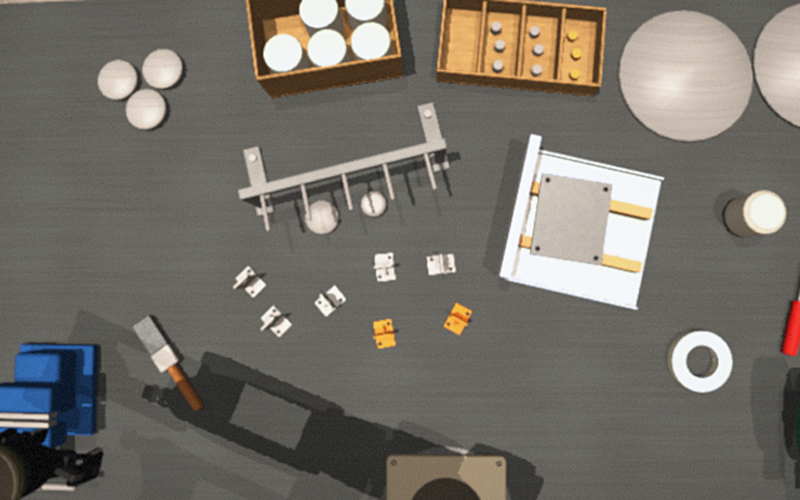

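View pics/scene1.png

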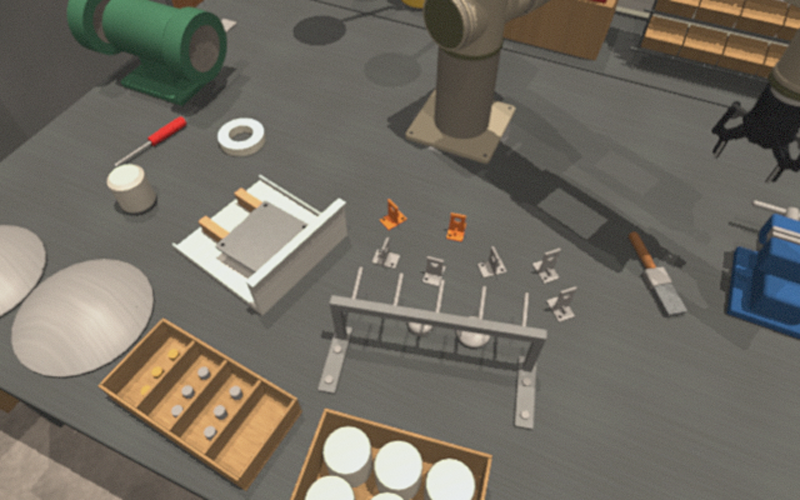

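Candidates, by 640-px top-image pixel: steel brackets at (352,212), (307,214), (262,240), (223,257) and (200,226). The look-alikes are orange, at (366,254) and (308,266), so I leave those. Next come the bracket yaws and heights, the peg positions and the tray pose, all from depth.

Run:
```python
from h import *
np.set_printoptions(precision=4,suppress=True)
A=np.load('top.npz');B=np.load('scene.npz')
X=np.vstack([A['X'].reshape(-1,3),B['X'].reshape(-1,3)]);F=np.vstack([A['f'].reshape(-1,3),B['f'].reshape(-1,3)])
src=np.r_[np.zeros(256000),np.ones(256000)]
for n,c in dict(A=(.458,.010),B=(.452,.115),C=(.392,.219),D=(.351,.316),E=(.424,.370),o1=(.36,-.022),o2=(.33,.113)).items():
    m=(np.hypot(X[:,0]-c[0],X[:,1]-c[1])<.042)
    for s in (0,1):
        t=X[m&(src==s)&(X[:,2]>.018)][:,:]
        ft=X[m&(src==s)&(X[:,2]>.0025)&(X[:,2]<.012)]
        if len(t)<8: print(n,s,len(t));continue
        q=t[:,:2]-t[:,:2].mean(0);u,sv,vt=np.linalg.svd(q,full_matrices=False)
        a=np.degrees(np.arctan2(vt[0,1],vt[0,0]))%180
        e=q@vt[0]
        r=cv2.minAreaRect((ft[:,:2]*1000).astype(np.float32)) if len(ft)>5 else None
        print(n,s,len(t),'ctr',(t[:,:2].mean(0)+vt[0]*(e.min()+e.max())/2),'tabdir',round(a,1),'len',round(np.ptp(e),3),'zmax',t[:,2].max().round(3),'std',(sv/np.sqrt(len(t))),r, F[m&(X[:,2]>.018)].mean(0))
E=1
# pegs / bar
for s in (0,1):
    m=(src==s)&(X[:,2]>.118)&(X[:,2]<.15)&(X[:,0]>.45)&(X[:,0]<.75)&(X[:,1]>-.03)&(X[:,1]<.4)
    P=X[m]; ry=np.array([-.240,.971]); rx=np.array([.971,.24])
    o=np.array([.578,.170]); a=(P[:,:2]-o)@rx; b=(P[:,:2]-o)@ry
    for k in range(-2,3):
        mm=(abs(b-k*.072)<.015)&(a<.02)&(a>-.04)
        if mm.sum()>4: 
            f=np.polyfit(a[mm],b[mm],1) if mm.sum()>8 else 0
            print('peg',s,k+3,mm.sum(),'a',a[mm].min(),a[mm].max(),'b',np.median(b[mm]),f,'z',np.median(P[mm,2]))
    bar=(a>.02)&(a<.06)&(P[:,2]>.13); f=np.polyfit(b[bar],a[bar],1); print('bar',s,bar.sum(),f,a[bar].min(),a[bar].max(),np.median(P[bar,2]),b[bar].min(),b[bar].max())
# tray
m=(X[:,0]>.38)&(X[:,0]<.72)&(X[:,1]>-.45)&(X[:,1]<-.08)
for s in (0,1):
    mw=m&(src==s)&(X[:,2]>.1)&(X[:,2]<.115); r=cv2.minAreaRect((X[mw][:,:2]*1000).astype(np.float32)); print('wall',s,mw.sum(),r)
    mc=m&(src==s)&(X[:,2]>.0445)&(X[:,2]<.055); r=cv2.minAreaRect((X[mc][:,:2]*1000).astype(np.float32)); print('cover',s,mc.sum(),r)
```

```text
A 0 35 ctr [0.4584 0.0095] tabdir 7.8 len 0.031 zmax 0.057 std [0.0094 0.0029] ((458.0103454589844, 11.546772003173828), (75.54816436767578, 77.60908508300781), 28.21991729736328) [154.419  146.1429 137.0381]
A 1 70 ctr [0.4608 0.0113] tabdir 4.6 len 0.034 zmax 0.057 std [0.011  0.0013] ((450.66064453125, 8.82651138305664), (66.41616821289062, 67.89474487304688), 35.9157600402832) [154.419  146.1429 137.0381]
B 0 39 ctr [0.4528 0.1143] tabdir 97.0 len 0.032 zmax 0.059 std [0.01   0.0016] ((450.5903625488281, 114.71723937988281), (75.37589263916016, 78.83344268798828), 32.39043045043945) [140.3608 132.8354 124.4873]
B 1 119 ctr [0.4551 0.1159] tabdir 97.3 len 0.033 zmax 0.057 std [0.01   0.0013] ((456.91986083984375, 118.58427429199219), (64.50283813476562, 75.6561050415039), 40.17706298828125) [140.3608 132.8354 124.4873]
C 0 47 ctr [0.3907 0.2167] tabdir 42.0 len 0.03 zmax 0.058 std [0.0091 0.0011] ((391.547607421875, 219.48663330078125), (76.59423065185547, 78.49061584472656), 27.212575912475586) [143.1838 136.7426 128.3897]
C 1 89 ctr [0.3912 0.2168] tabdir 39.9 len 0.036 zmax 0.0
[... 3016 characters left out ...]
peg 1 5 69 a -0.032035294403363515 0.019148265856538917 b 0.14366293072057085 [-0.0196  0.1439] z 0.1353597001902377
bar 1 1382 [0.0016 0.0397] 0.020938344621713487 0.049620002533553975 0.13423796685144118 -0.1790525239507738 0.17875350893048778
wall 0 1009 ((555.7420043945312, -124.52458190917969), (18.77094078063965, 250.55613708496094), 77.10591888427734)
cover 0 3562 ((526.7244873046875, -236.451904296875), (237.8126220703125, 244.7446746826172), 76.992431640625)
wall 1 743 ((555.5460815429688, -123.80532836914062), (21.90329360961914, 251.13409423828125), 77.2015151977539)
cover 1 2281 ((537.4671020507812, -205.33929443359375), (176.5985107421875, 249.87428283691406), 76.97843933105469)
```

Depth shows all five steel brackets. A, B and C are short, D and E are tall, and the rack and tray poses fit the given sizes. I start with E.

```bash
python3 -m creep '[[[3.12,-2.56,0,0,0,7.6,0.3],[3.12,-2.56,0,0,0,7.6,0.3],[3.12,-2.56,0,0,0,7.6,0.3],[3.12,-2.56,0,0,0,7.6,0.3],[3.12,-2.56,0,0,0,7.6,0.3],[3.12,-2.56,0,0,0,7.6,0.3],[3.12,-2.56,0,0,0,7.6,0.3],[3.12,-2.56,0,0,0,7.6,0.3],[0,0,0,0,0,0,0.3],[0,0,0,0,0,0,0.3]]]'
cat >> h.py <<'E'
def br(n='wrist',c=None,dx=0.045):
    """bracket tab near c from depth: centre, tab dir, height"""
    p=cam(n); X=cloud(p).reshape(-1,3)
    m=(np.hypot(X[:,0]-c[0],X[:,1]-c[1])<dx)&(X[:,2]>.018)&(X[:,2]<.09); t=X[m]
    top=t[t[:,2]>t[:,2].max()-.012]
    q=top[:,:2]-top[:,:2].mean(0);u,sv,vt=np.linalg.svd(q,full_matrices=False)
    e=q@vt[0]; f=q@vt[1]
    print(n,len(t),len(top),'ctr',(top[:,:2].mean(0)+vt[0]*(e.min()+e.max())/2+vt[1]*(f.min()+f.max())/2).round(4),'dir',round(np.degrees(np.arctan2(vt[0,1],vt[0,0]))%180,1),'len',np.ptp(e).round(3),np.ptp(f).round(3),'z',t[:,2].max().round(4))
    return p
def st():
    s=robot.observe(); Rm=R.from_euler('xyz',s['tcp_rot']).as_matrix()
    print('t',round(s['clock'],1),'tcp',s['tcp_pos'].round(4),'z',Rm[:,2].round(3),'yang',round(np.degrees(np.arctan2(Rm[1,1],Rm[0,1])),1),'w',round(s['gripper_width'],3),'grip',round(float(s['grip_force']),1),'F',s['ft_force'].round(1),'q',s['joint_positions'].round(2))
E
python3 - <<'E'
from h import *
st(); p=br('wrist',(.427,.368)); save(p,'w1.png')
E
```

```text
clock: 2.7
tcp_pos: [0.4273, 0.3679, 0.2313]
tcp_rot: [3.141, -0.0, -2.384]
ft_force: [-0.7, 0.6, -0.4]
gripper_width: 0.7
grip_force: 0.0
t 2.7 tcp [0.4273 0.3679 0.2313] z [-0.  0. -1.] yang 133.4 w 0.7 grip 0.0 F [-0.7  0.6 -0.4] q [ 0.62  0.03  1.59  0.    1.52 -1.71]
wrist 509 224 ctr [0.4262 0.368 ] dir 135.2 len 0.032 0.005 z 0.0705
```

View pics/w1.png

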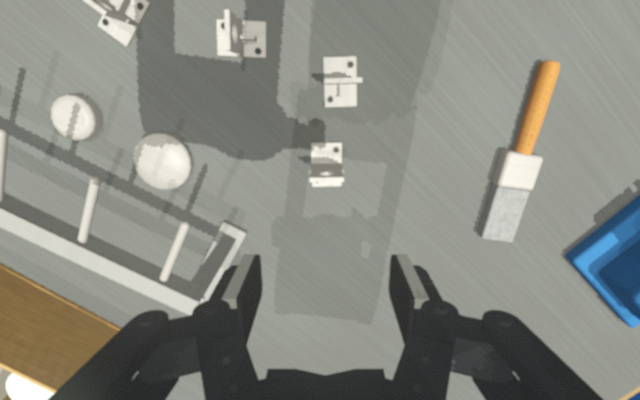

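The wrist view shows bracket E at (326,165), centred between the open fingers, with the rack at lower left. Going down and gripping.

```bash
python3 -m creep '[[[-0.1,0,-4.2,0,0,1.5,0.3],[0,0,-4.2,0,0,0,0.3],[0,0,-4.2,0,0,0,0.3],[0,0,-4,0,0,0,0.3],[0,0,-2.5,0,0,0,0.3],[0,0,-1.5,0,0,0,0.3],[0,0,0,0,0,0,0.3],[0,0,0,0,0,0,0.9],[0,0,0,0,0,0,0.9],[0,0,0,0,0,0,0.9],[0,0,0,0,0,0,0.9],[0,0,0,0,0,0,0.9]]]' && python3 -c "
from h import *
st()"
```

```text
clock: 3.95
tcp_pos: [0.4272, 0.3697, 0.0276]
tcp_rot: [-3.141, 0.004, -2.354]
ft_force: [-0.8, 1.4, 7.3]
gripper_width: 0.381
grip_force: 60.1
t 4.0 tcp [0.4272 0.3697 0.0276] z [ 0.003  0.003 -1.   ] yang 135.1 w 0.381 grip 60.1 F [-0.8  1.4  7.3] q [ 0.62  0.23  1.77  0.    1.14 -1.74]
```

```bash
python3 -m creep '[[[0,0,2,0,0,0,0.9],[0,0,4,0,0,0,0.9],[0,0,4.5,0,0,0,0.9],[0,0,3,0,0,0,0.9],[1.8,-1.76,0,0,0,-7.8,0.9],[1.8,-1.76,0,0,0,-7.8,0.9],[1.8,-1.76,0,0,0,-7.8,0.9],[1.8,-1.76,0,0,0,-7.8,0.9],[0,0,-4,0,0,0,0.9],[0,0,-0.5,0,0,0,0.9],[0,0,0,0,0,0,0.9],[0,0,0,0,0,0,0.9]]]'
python3 - <<'E'
from h import *
st(); p=cam('scene'); save(p,'s2.png',(340,140,500,300),4); print(pix(p,(.543,.310,.132)))
E
```

```text
clock: 5.15
tcp_pos: [0.4981, 0.2986, 0.1168]
tcp_rot: [3.141, 0.001, -2.898]
ft_force: [-0.0, -0.4, -0.0]
gripper_width: 0.38
grip_force: 65.4
t 5.2 tcp [0.4981 0.2986 0.1168] z [ 0.001  0.001 -1.   ] yang 104.0 w 0.38 grip 65.4 F [-0.  -0.4 -0. ] q [ 0.45  0.16  1.67 -0.    1.31 -1.36]
[419.97426305 247.97028648]
```

View pics/s2.png

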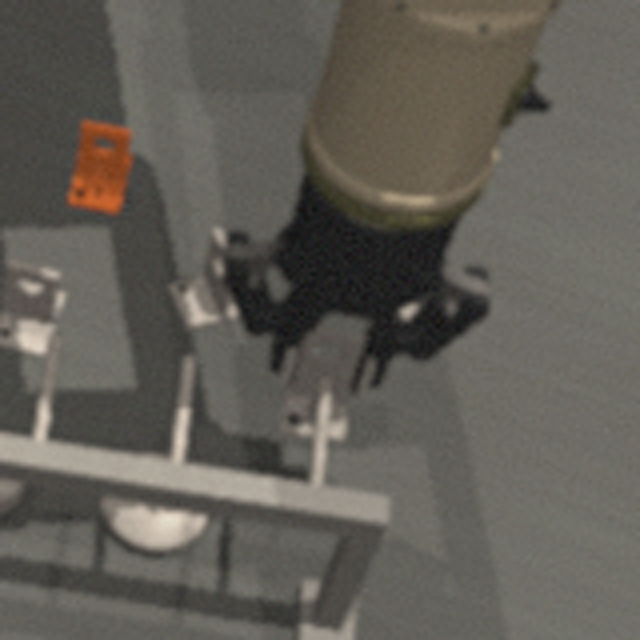

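The crop shows bracket E held at about (320,360), its eye in line with the peg 5 tip at (325,390). Sliding on.

```bash
python3 -m creep '[[[1.1,0.27,-0.2,0,0,0,0.9],[1.1,0.27,-0.2,0,0,0,0.9],[1.1,0.27,-0.2,0,0,0,0.9],[1.1,0.27,-0.2,0,0,0,0.9],[0,0,0,0,0,0,0.9]]]' && python3 -m creep '[[[0,0,-0.4,0,0,0,0.9],[0,0,-0.3,0,0,0,0.9],[0,0,0,0,0,0,0.9],[0,0,0,0,0,0,0.9]]]' && python3 -c "
from h import *
st()"
```

```text
clock: 5.7
tcp_pos: [0.5437, 0.3095, 0.1081]
tcp_rot: [3.141, 0.002, -2.899]
ft_force: [0.2, 0.5, -0.9]
gripper_width: 0.383
grip_force: 65.4
clock: 6.1
tcp_pos: [0.5428, 0.3094, 0.103]
tcp_rot: [3.141, 0.004, -2.898]
ft_force: [-1.7, -1.8, 10.3]
gripper_width: 0.383
grip_force: 66.5
t 6.1 tcp [0.5428 0.3094 0.103 ] z [ 0.003  0.001 -1.   ] yang 103.9 w 0.383 grip 66.5 F [-1.7 -1.8 10.3] q [ 0.44  0.28  1.55 -0.    1.3  -1.38]
```

```bash
python3 -m creep '[[[0,0,0,0,0,0,0.4],[0,0,0,0,0,0,0.4],[0,0,0,0,0,0,0.4],[0,0,2,0,0,0,0.4],[0,0,4,0,0,0,0.4],[0,0,4,0,0,0,0.4],[0,0,2.5,0,0,0,0.4]]]' && python3 -m creep '[[[-4.7,0.2,0,0,0,7.8,0.3],[-4.7,0.2,0,0,0,7.8,0.3],[-4.8,0.2,0,0,0,7.8,0.3],[-4.8,0.15,0,0,0,7.8,0.3],[0,0,0,0,0,0,0.3],[0,0,0,0,0,0,0.3]]]'
python3 - <<'E'
from h import *
st(); br('wrist',(.353,.317))
p=cam('top'); X=cloud(p).reshape(-1,3); 
print(robot.place_of(p,'bracket1_eye')[:0]); save(p,'t2.png',(170,110,370,260),3)
E
```

```text
clock: 6.8
tcp_pos: [0.5425, 0.3092, 0.2287]
tcp_rot: [3.141, 0.003, -2.899]
ft_force: [0.6, -0.1, 0.1]
gripper_width: 0.601
grip_force: 0.0
clock: 7.4
tcp_pos: [0.3509, 0.3165, 0.2253]
tcp_rot: [-3.141, 0.001, -2.353]
ft_force: [0.2, -1.1, 0.0]
gripper_width: 0.707
grip_force: 0.0
t 7.4 tcp [0.3509 0.3165 0.2253] z [ 0.001  0.    -1.   ] yang 135.2 w 0.707 grip 0.0 F [ 0.2 -1.1  0. ] q [ 0.63 -0.22  1.84 -0.    1.52 -1.73]
wrist 530 216 ctr [0.3519 0.3176] dir 135.1 len 0.032 0.004 z 0.0707
[]
```

View pics/t2.png

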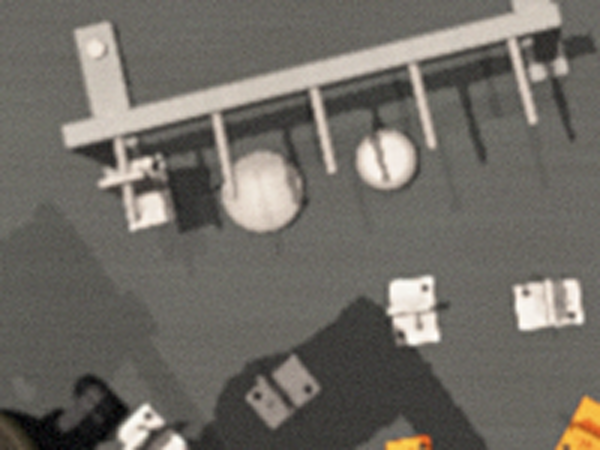

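Bracket E hangs on peg 5 at (125,180). Now D.

```bash
python3 -m creep '[[[0.1,0.1,-4.2,0,0,0,0.3],[0,0,-4.2,0,0,0,0.3],[0,0,-4.2,0,0,0,0.3],[0,0,-3.4,0,0,0,0.3],[0,0,-2.5,0,0,0,0.3],[0,0,-1.5,0,0,0,0.3],[0,0,0,0,0,0,0.3],[0,0,0,0,0,0,0.9],[0,0,0,0,0,0,0.9],[0,0,0,0,0,0,0.9],[0,0,0,0,0,0,0.9],[0,0,0,0,0,0,0.9]]]' && python3 -c "
from h import *
st()"
```

```text
clock: 8.75
tcp_pos: [0.3539, 0.3181, 0.0266]
tcp_rot: [-3.141, 0.003, -2.354]
ft_force: [1.9, -0.1, 5.7]
gripper_width: 0.383
grip_force: 60.0
t 8.8 tcp [0.3539 0.3181 0.0266] z [ 0.002  0.002 -1.   ] yang 135.1 w 0.383 grip 60.0 F [ 1.9 -0.1  5.7] q [ 0.62  0.    2.02 -0.    1.12 -1.73]
```

```bash
python3 -m creep '[[[0,0,2,0,0,0,0.9],[0,0,4,0,0,0,0.9],[0,0,4,0,0,0,0.9],[3.26,-1.77,0,0,0,-6.3,0.9],[3.26,-1.77,0,0,0,-6.3,0.9],[3.26,-1.77,0,0,0,-6.3,0.9],[3.26,-1.77,0,0,0,-6.2,0.9],[3.26,-1.77,0,0,0,-6.2,0.9],[0,0,-1,0,0,0,0.9],[0,0,0,0,0,0,0.9],[0,0,0,0,0,0,0.9]]]'
python3 - <<'E'
from h import *
st(); o=np.array([.578,.170]);d=robot.observe()['tcp_pos'][:2]-o; print(d@[.971,.24],d@[-.24,.971])
E
```

```text
clock: 9.85
tcp_pos: [0.5143, 0.229, 0.1144]
tcp_rot: [3.141, -0.002, -2.899]
ft_force: [0.0, 0.2, -0.3]
gripper_width: 0.385
grip_force: 59.8
t 9.8 tcp [0.5143 0.229  0.1144] z [-0.002 -0.    -1.   ] yang 103.9 w 0.385 grip 59.8 F [ 0.   0.2 -0.3] q [ 0.33  0.12  1.72  0.    1.31 -1.49]
-0.04766734722161906 0.07260972001943623
```

```bash
python3 -m creep '[[[1.14,0.28,-0.17,0,0,0,0.9],[1.14,0.28,-0.17,0,0,0,0.9],[1.14,0.28,-0.17,0,0,0,0.9],[1.14,0.28,-0.17,0,0,0,0.9],[0,0,0,0,0,0,0.9]]]' && python3 -m creep '[[[0,0,-0.4,0,0,0,0.9],[0,0,-0.3,0,0,0,0.9],[0,0,0,0,0,0,0.9],[0,0,0,0,0,0,0.9]]]' && python3 -c "
from h import *
st()"
```

```text
clock: 10.35
tcp_pos: [0.5612, 0.2411, 0.1087]
tcp_rot: [3.141, 0.0, -2.898]
ft_force: [-0.5, -0.8, -1.5]
gripper_width: 0.385
grip_force: 59.8
clock: 10.75
tcp_pos: [0.561, 0.2404, 0.102]
tcp_rot: [3.141, 0.001, -2.9]
ft_force: [-1.0, 0.7, 1.6]
gripper_width: 0.386
grip_force: 60.2
t 10.8 tcp [0.561  0.2404 0.102 ] z [ 0.  0. -1.] yang 103.9 w 0.386 grip 60.2 F [-1.   0.7  1.6] q [ 0.32  0.25  1.59  0.    1.3  -1.49]
```

```bash
python3 -m creep '[[[0,0,0,0,0,0,0.4],[0,0,0,0,0,0,0.4],[0,0,0,0,0,0,0.4],[0,0,2,0,0,0,0.4],[0,0,4,0,0,0,0.4],[0,0,4,0,0,0,0.4],[0,0,2.5,0,0,0,0.4]]]' && python3 -m creep '[[[-2.13,-0.29,0,0,0,-7.85,0.3],[-2.13,-0.29,0,0,0,-7.85,0.3],[-2.13,-0.29,0,0,0,-7.85,0.3],[-2.13,-0.29,0,0,0,-7.85,0.3],[-2.13,-0.29,0,0,0,-7.85,0.3],[-2.13,-0.29,0,0,0,-7.85,0.3],[-2.13,-0.29,0,0,0,-7.85,0.3],[-2.13,-0.29,0,0,0,-7.85,0.3],[0,0,0,0,0,0,0.3],[0,0,0,0,0,0,0.3]]]'
python3 - <<'E'
from h import *
st(); br('wrist',(.391,.217))
p=cam('top')
for d in robot.place_of(p,'bracket1')+robot.place_of(p,'bracket1_eye'): print(round(d['p'],2),w(p,d['point']).round(3))
E
```

```text
clock: 11.45
tcp_pos: [0.5623, 0.2403, 0.23]
tcp_rot: [3.141, 0.004, -2.9]
ft_force: [0.3, 0.0, -0.1]
gripper_width: 0.6
grip_force: 0.0
clock: 12.45
tcp_pos: [0.3912, 0.2169, 0.2267]
tcp_rot: [3.141, 0.0, 2.289]
ft_force: [0.2, 0.3, 1.0]
gripper_width: 0.702
grip_force: 0.0
t 12.4 tcp [0.3912 0.2169 0.2267] z [ 0.001  0.    -1.   ] yang 41.2 w 0.702 grip 0.0 F [0.2 0.3 1. ] q [ 0.39 -0.29  1.9  -0.    1.54 -0.33]
wrist 400 208 ctr [0.3914 0.2161] dir 39.8 len 0.031 0.005 z 0.0567
0.85 [ 0.45   0.114 -0.   ]
0.76 [0.557 0.237 0.073]
0.76 [0.33  0.113 0.   ]
0.68 [ 0.459  0.01  -0.002]
0.61 [ 0.389  0.219 -0.001]
0.61 [ 0.363 -0.024  0.001]
0.59 [0.538 0.306 0.076]
0.79 [0.561 0.241 0.129]
```

Two brackets are hung. Next is C, a short one: TCP to z ≈ 0.017.

```bash
python3 -m creep '[[[0,-0.1,-4.4,0,0,-1.2,0.3],[0,0,-4.4,0,0,0,0.3],[0,0,-4.4,0,0,0,0.3],[0,0,-3.8,0,0,0,0.3],[0,0,-2.5,0,0,0,0.3],[0,0,-1.5,0,0,0,0.3],[0,0,0,0,0,0,0.3],[0,0,0,0,0,0,0.9],[0,0,0,0,0,0,0.9],[0,0,0,0,0,0,0.9],[0,0,0,0,0,0,0.9],[0,0,0,0,0,0,0.9]]]' && python3 -c "
from h import *
st()"
```

```text
clock: 13.85
tcp_pos: [0.3923, 0.2164, 0.0179]
tcp_rot: [3.139, 0.001, 2.266]
ft_force: [0.7, 0.3, 5.6]
gripper_width: 0.381
grip_force: 60.0
t 13.8 tcp [0.3923 0.2164 0.0179] z [ 0.003  0.001 -1.   ] yang 39.8 w 0.381 grip 60.0 F [0.7 0.3 5.6] q [ 0.39 -0.06  2.1  -0.    1.1  -0.31]
```

```bash
python3 -m creep '[[[0,0,2,0,0,0,0.9],[0,0,4,0,0,0,0.9],[0,0,4.3,0,0,0,0.9],[1.75,-0.71,0,0,0,8,0.9],[1.75,-0.71,0,0,0,8,0.9],[1.75,-0.71,0,0,0,8,0.9],[1.75,-0.71,0,0,0,8,0.9],[1.75,-0.71,0,0,0,8,0.9],[1.75,-0.71,0,0,0,8,0.9],[1.75,-0.71,0,0,0,8,0.9],[1.75,-0.71,0,0,0,8,0.9],[0,0,0,0,0,0,0.9]]]'
python3 - <<'E'
from h import *
robot.camera('top'); st(); o=np.array([.578,.170]);d=robot.observe()['tcp_pos'][:2]-o; print(d@[.971,.24],d@[-.24,.971])
E
```

```text
clock: 15.05
tcp_pos: [0.5325, 0.1581, 0.1197]
tcp_rot: [-3.141, 0.001, -2.898]
ft_force: [-0.9, -0.1, 0.2]
gripper_width: 0.386
grip_force: 59.7
t 15.1 tcp [0.5314 0.1586 0.1195] z [-0. -0. -1.] yang 103.7 w 0.382 grip 59.7 F [-0.3 -0.1 -0.6] q [ 0.2   0.09  1.74  0.    1.31 -1.61]
-0.04799774966695325 0.00013562338202371418
```

```bash
python3 -m creep '[[[1.14,0.3,-0.17,0,0,0,0.9],[1.14,0.3,-0.17,0,0,0,0.9],[1.14,0.3,-0.17,0,0,0,0.9],[1.14,0.3,-0.17,0,0,0,0.9],[0,0,0,0,0,0,0.9]]]' && python3 -m creep '[[[0,0,-0.4,0,0,0,0.9],[0,0,-0.3,0,0,0,0.9],[0,0,0,0,0,0,0.9],[0,0,0,0,0,0,0.9]]]' && python3 -c "
from h import *
st()"
```

```text
clock: 15.6
tcp_pos: [0.5764, 0.1717, 0.1125]
tcp_rot: [3.141, -0.0, -2.903]
ft_force: [0.6, 0.1, -0.3]
gripper_width: 0.383
grip_force: 59.7
clock: 16.0
tcp_pos: [0.5769, 0.1715, 0.1072]
tcp_rot: [3.141, 0.002, -2.901]
ft_force: [-0.6, 0.6, 6.4]
gripper_width: 0.382
grip_force: 60.5
t 16.0 tcp [0.5769 0.1715 0.1072] z [ 0.002  0.001 -1.   ] yang 103.8 w 0.382 grip 60.5 F [-0.6  0.6  6.4] q [ 0.2   0.22  1.62  0.    1.3  -1.61]
```

```bash
python3 -m creep '[[[0,0,0,0,0,0,0.4],[0,0,0,0,0,0,0.4],[0,0,0,0,0,0,0.4],[0,0,2,0,0,0,0.4],[0,0,4,0,0,0,0.4],[0,0,4,0,0,0,0.4],[0,0,2,0,0,0,0.4]]]' && python3 -m creep '[[[-4.1,-1.9,0,0,0,-2.3,0.3],[-4.1,-1.9,0,0,0,-2.3,0.3],[-4.05,-1.85,0,0,0,-2.2,0.3],[0,0,0,0,0,0,0.3],[0,0,0,0,0,0,0.3]]]'
python3 - <<'E'
from h import *
st(); br('wrist',(.4535,.115))
E
```

```text
clock: 16.7
tcp_pos: [0.5778, 0.1713, 0.2298]
tcp_rot: [-3.141, 0.005, -2.901]
ft_force: [0.6, 0.2, -0.3]
gripper_width: 0.602
grip_force: 0.0
clock: 17.2
tcp_pos: [0.4534, 0.1143, 0.2257]
tcp_rot: [3.142, 0.001, -3.02]
ft_force: [0.1, 0.1, 0.1]
gripper_width: 0.7
grip_force: 0.0
t 17.2 tcp [0.4534 0.1143 0.2257] z [ 0.001  0.    -1.   ] yang 97.0 w 0.7 grip 0.0 F [0.1 0.1 0.1] q [ 0.14 -0.23  1.85  0.    1.52 -1.56]
wrist 399 202 ctr [0.4542 0.1139] dir 96.5 len 0.032 0.004 z 0.0564
```

```bash
python3 -m creep '[[[0.1,0,-4.4,0,0,-0.4,0.3],[0,0,-4.4,0,0,0,0.3],[0,0,-4.4,0,0,0,0.3],[0,0,-3.7,0,0,0,0.3],[0,0,-2.5,0,0,0,0.3],[0,0,-1.5,0,0,0,0.3],[0,0,0,0,0,0,0.3],[0,0,0,0,0,0,0.9],[0,0,0,0,0,0,0.9],[0,0,0,0,0,0,0.9],[0,0,0,0,0,0,0.9],[0,0,0,0,0,0,0.9]]]' && python3 -c "
from h import *
st()"
```

```text
clock: 18.45
tcp_pos: [0.4567, 0.1148, 0.0182]
tcp_rot: [3.141, 0.003, -3.026]
ft_force: [1.9, 1.1, 5.2]
gripper_width: 0.378
grip_force: 59.8
t 18.4 tcp [0.4567 0.1148 0.0182] z [ 0.003  0.001 -1.   ] yang 96.6 w 0.378 grip 59.8 F [1.9 1.1 5.2] q [ 0.14  0.    2.04  0.    1.1  -1.55]
```

```bash
python3 -m creep '[[[0,0,2,0,0,0,0.9],[0,0,4,0,0,0,0.9],[0,0,4.2,0,0,0,0.9],[3.1,-0.83,0,0,0,2.4,0.9],[3.1,-0.83,0,0,0,2.4,0.9],[3,-0.83,0,0,0,2.4,0.9],[0,0,0,0,0,0,0.9],[0,0,0,0,0,0,0.9]]]'
python3 - <<'E'
from h import *
robot.camera('top'); st(); o=np.array([.578,.170]);d=robot.observe()['tcp_pos'][:2]-o; print(d@[.971,.24],d@[-.24,.971])
E
```

```text
clock: 19.25
tcp_pos: [0.5467, 0.0893, 0.1181]
tcp_rot: [3.141, -0.002, -2.901]
ft_force: [-0.1, -0.3, -1.0]
gripper_width: 0.381
grip_force: 59.6
t 19.3 tcp [0.5462 0.0896 0.1181] z [-0.002  0.    -1.   ] yang 103.8 w 0.384 grip 59.6 F [-0.1  0.3 -0.7] q [ 0.07  0.09  1.74  0.    1.31 -1.74]
-0.0501563755401185 -0.07041509200914525
```

```bash
python3 -m creep '[[[1.2,0.28,-0.1,0,0,0,0.9],[1.2,0.28,-0.15,0,0,0,0.9],[1.2,0.28,-0.15,0,0,0,0.9],[1.2,0.28,-0.15,0,0,0,0.9],[0,0,0,0,0,0,0.9]]]' && python3 -m creep '[[[0,0,-0.4,0,0,0,0.9],[0,0,-0.2,0,0,0,0.9],[0,0,0,0,0,0,0.9],[0,0,0,0,0,0,0.9]]]' && python3 -c "
from h import *
st()"
```

```text
clock: 19.8
tcp_pos: [0.5949, 0.1015, 0.1131]
tcp_rot: [3.141, -0.0, -2.9]
ft_force: [0.2, -0.5, -0.6]
gripper_width: 0.385
grip_force: 59.6
clock: 20.2
tcp_pos: [0.5947, 0.101, 0.1078]
tcp_rot: [3.141, 0.001, -2.9]
ft_force: [-1.1, 1.0, 4.6]
gripper_width: 0.386
grip_force: 60.2
t 20.2 tcp [0.5947 0.101  0.1078] z [ 0.  0. -1.] yang 103.8 w 0.386 grip 60.2 F [-1.1  1.   4.6] q [ 0.08  0.23  1.61  0.    1.3  -1.73]
```

```bash
python3 -m creep '[[[0,0,0,0,0,0,0.4],[0,0,0,0,0,0,0.4],[0,0,0,0,0,0,0.4],[0,0,2,0,0,0,0.4],[0,0,4,0,0,0,0.4],[0,0,4,0,0,0,0.4],[0,0,2,0,0,0,0.4]]]' && python3 -m creep '[[[-1.13,-0.75,0,0,0,-8.15,0.3],[-1.13,-0.75,0,0,0,-8.15,0.3],[-1.13,-0.75,0,0,0,-8.15,0.3],[-1.13,-0.75,0,0,0,-8.15,0.3],[-1.13,-0.75,0,0,0,-8.15,0.3],[-1.13,-0.75,0,0,0,-8.15,0.3],[-1.13,-0.75,0,0,0,-8.15,0.3],[-1.13,-0.75,0,0,0,-8.15,0.3],[-1.13,-0.75,0,0,0,-8.15,0.3],[-1.13,-0.75,0,0,0,-8.15,0.3],[-1.13,-0.75,0,0,0,-8.15,0.3],[-1.13,-0.75,0,0,0,-8.15,0.3]]]'
python3 - <<'E'
from h import *
robot.camera('top');robot.camera('top');st(); br('wrist',(.4595,.0105))
E
```

```text
clock: 20.9
tcp_pos: [0.5965, 0.1009, 0.2315]
tcp_rot: [-3.141, 0.005, -2.9]
ft_force: [0.5, 0.3, 0.9]
gripper_width: 0.597
grip_force: 0.0
clock: 22.1
tcp_pos: [0.4589, 0.0105, 0.227]
tcp_rot: [-3.141, 0.0, 1.67]
ft_force: [-0.0, 0.0, 0.5]
gripper_width: 0.706
grip_force: 0.0
t 22.2 tcp [0.4587 0.0102 0.2271] z [-0. -0. -1.] yang 5.8 w 0.702 grip 0.0 F [ 0.2 -0.8  0.9] q [-0.09 -0.26  1.87 -0.    1.53 -0.19]
wrist 409 223 ctr [0.4613 0.009 ] dir 6.2 len 0.031 0.005 z 0.0568
```

```bash
python3 -m creep '[[[0.2,-0.1,-4.4,0,0,0.4,0.3],[0,0,-4.4,0,0,0,0.3],[0,0,-4.4,0,0,0,0.3],[0,0,-3.8,0,0,0,0.3],[0,0,-2.5,0,0,0,0.3],[0,0,-1.5,0,0,0,0.3],[0,0,0,0,0,0,0.3],[0,0,0,0,0,0,0.9],[0,0,0,0,0,0,0.9],[0,0,0,0,0,0,0.9],[0,0,0,0,0,0,0.9],[0,0,0,0,0,0,0.9]]]' && python3 -c "
from h import *
st()"
```

```text
clock: 23.45
tcp_pos: [0.463, 0.0098, 0.0187]
tcp_rot: [3.139, 0.0, 1.683]
ft_force: [-0.3, 1.6, 6.3]
gripper_width: 0.385
grip_force: 60.0
t 23.4 tcp [0.463  0.0098 0.0187] z [ 0.003 -0.    -1.   ] yang 6.4 w 0.385 grip 60.0 F [-0.3  1.6  6.3] q [-0.09 -0.02  2.06  0.    1.1  -0.2 ]
```

```bash
python3 -m creep '[[[0,0,2,0,0,0,0.9],[0,0,4,0,0,0,0.9],[1.04,0.1,4.2,0,0,-8.25,0.9],[1.04,0.1,0,0,0,-8.25,0.9],[1.04,0.1,0,0,0,-8.25,0.9],[1.04,0.1,0,0,0,-8.25,0.9],[1.04,0.1,0,0,0,-8.25,0.9],[1.04,0.1,0,0,0,-8.25,0.9],[1.04,0.1,0,0,0,-8.25,0.9],[1.04,0.1,0,0,0,-8.25,0.9],[1.04,0.1,0,0,0,-8.25,0.9],[1.04,0.1,0,0,0,-8.25,0.9]]]'
python3 - <<'E'
from h import *
robot.camera('top');robot.camera('top'); st(); o=np.array([.578,.170]);d=robot.observe()['tcp_pos'][:2]-o; print(d@[.971,.24],d@[-.24,.971])
E
```

```text
clock: 24.65
tcp_pos: [0.5658, 0.0199, 0.1192]
tcp_rot: [-3.142, 0.0, 0.237]
ft_force: [-0.1, -0.8, -0.7]
gripper_width: 0.385
grip_force: 59.8
t 24.8 tcp [0.5662 0.0199 0.1194] z [ 0.001  0.    -1.   ] yang -76.2 w 0.385 grip 59.8 F [-0.2  0.  -1. ] q [-0.06  0.12  1.71  0.    1.31  1.27]
-0.04745686059830803 -0.1429449108370018
```

```bash
python3 -m creep '[[[1.14,0.28,-0.15,0,0,0,0.9],[1.14,0.28,-0.15,0,0,0,0.9],[1.14,0.28,-0.15,0,0,0,0.9],[1.14,0.28,-0.15,0,0,0,0.9],[0,0,0,0,0,0,0.9]]]' && python3 -m creep '[[[0,0,-0.4,0,0,0,0.9],[0,0,-0.3,0,0,0,0.9],[0,0,0,0,0,0,0.9],[0,0,0,0,0,0,0.9]]]' && python3 -c "
from h import *
st()"
```

```text
clock: 25.25
tcp_pos: [0.6113, 0.0312, 0.113]
tcp_rot: [-3.142, 0.0, 0.247]
ft_force: [-0.0, 0.3, -1.5]
gripper_width: 0.38
grip_force: 59.8
clock: 25.65
tcp_pos: [0.6117, 0.0309, 0.1079]
tcp_rot: [3.141, -0.003, 0.244]
ft_force: [-0.0, 0.6, 7.9]
gripper_width: 0.381
grip_force: 60.5
t 25.6 tcp [0.6117 0.0309 0.1079] z [ 0.003 -0.    -1.   ] yang -76.0 w 0.381 grip 60.5 F [-0.   0.6  7.9] q [-0.03  0.25  1.58  0.    1.31  1.29]
```

```bash
python3 -m creep '[[[0,0,0,0,0,0,0.4],[0,0,0,0,0,0,0.4],[0,0,0,0,0,0,0.4],[0,0,2,0,0,0,0.4],[0,0,4,0,0,0,0.4],[0,0,4,0,0,0,0.4],[-2,0,4,0,0,0,0.4],[-4,-1,0,0,0,0,0.4],[-4,-2,0,0,0,0,0.4],[-4,-2,0,0,0,0,0.4],[0,0,0,0,0,0,0.4]]]'
python3 - <<'E'
from h import *
np.set_printoptions(precision=4,suppress=True)
st()
p=cam('top')
for d in robot.place_of(p,'bracket1')+robot.place_of(p,'bracket1_eye'): print(round(d['p'],2),w(p,d['point']).round(3))
save(p,'t3.png',(180,100,560,290),2)
for n in ('top','scene'):
  p=cam(n);X=cloud(p).reshape(-1,3);f=p['frame'].reshape(-1,3).astype(int)
  ex=np.array([.225,.974]);ey=np.array([-.974,.225]);o=np.array([.5543,-.1301])
  a=(X[:,:2]-o)@ex;b=(X[:,:2]-o)@ey
  m=(a>-.2)&(a<-.005)&(abs(b)<.1)&(X[:,2]>.043)&(X[:,2]<.06)&(f.max(1)-f.min(1)<30)&(f.max(1)<215)
  r=cv2.minAreaRect((np.c_[a,b][m]*1000).astype(np.float32));print(n,m.sum(),'cover in tray',r,np.percentile(a[m],[1,50,99]),np.percentile(b[m],[1,50,99]),np.median(X[m,2]))
  m=(X[:,2]>.09)&(X[:,2]<.115)&(a>-.05)&(a<.05)&(abs(b)<.15);print('wall',np.percentile(a[m],[2,10,50,90,98]),np.percentile(b[m],[1,99]),'zmax',np.percentile(X[m,2],[50,95]))
# fit kinematics (tool down)
D=[(.177,.573,.2305,.130,1.488),(.4273,.3679,.2313,.03,1.59),(.4272,.3697,.0276,.23,1.77),(.4981,.2986,.1168,.16,1.67),(.5428,.3094,.103,.28,1.55),(.3509,.3165,.2253,-.22,1.84),(.3539,.3181,.0266,0,2.02),(.5143,.229,.1144,.12,1.72),(.561,.2404,.102,.25,1.59),(.3912,.2169,.2267,-.29,1.90),(.3923,.2164,.0179,-.06,2.10),(.5769,.1715,.1072,.22,1.62),(.463,.0098,.0187,-.02,2.06),(.4587,.0102,.2271,-.26,1.87)]
D=np.array(D);r=np.hypot(D[:,0],D[:,1]);s=D[:,3]+D[:,4];n=len(D);O=np.zeros(n);I=np.ones(n)
A=np.vstack([np.c_[I,np.sin(D[:,3]),np.sin(s),np.cos(s),O],np.c_[O,np.cos(D[:,3]),np.cos(s),-np.sin(s),I]])
k,res,_,_=np.linalg.lstsq(A,np.r_[r,D[:,2]],rcond=None);print('a1,a2,d4,a3,d1-lt',k,np.abs(A@k-np.r_[r,D[:,2]]).max())
E
```

```text
clock: 26.75
tcp_pos: [0.4666, -0.0203, 0.2449]
tcp_rot: [-3.141, 0.003, 0.242]
ft_force: [0.5, -1.2, 0.5]
gripper_width: 0.599
grip_force: 0.0
t 26.8 tcp [ 0.4666 -0.0203  0.2449] z [-0.003 -0.001 -1.   ] yang -76.2 w 0.599 grip 0.0 F [ 0.5 -1.2  0.5] q [-0.15 -0.24  1.82 -0.    1.56  1.18]
0.87 [0.557 0.236 0.075]
0.84 [0.535 0.31  0.076]
0.81 [ 0.328  0.112 -0.004]
0.79 [ 0.362 -0.023  0.001]
0.61 [0.587 0.1   0.086]
0.55 [0.575 0.171 0.089]
0.47 [0.608 0.028 0.089]
0.55 [0.562 0.241 0.126]
0.3 [0.578 0.169 0.132]
top 1996 cover in tray ((-95.54502868652344, -7.180046081542969), (128.9691619873047, 149.4384002685547), 4.348978042602539) [-0.1605 -0.124  -0.0318] [-0.0818 -0.0184  0.063 ] 0.04766493870491095
wall [-0.0028 -0.0014  0.0058  0.0134  0.0147] [-0.1245 -0.0442] zmax [0.1077 0.1106]
scene 2097 cover in tray ((-100.216796875, -7.557792663574219), (121.77471160888672, 153.691162109375), 2.8687334060668945) [-0.1578 -0.099  -0.0443] [-0.0828 -0.0105  0.0661] 0.04746862945776131
wall [-0.003  -0.0008  0.0083  0.0145  0.016 ] [-0.1249  0.1229] zmax [0.1069 0.1097]
a1,a2,d4,a3,d1-lt [ 0.0052  0.3674  0.5507  0.0585 -0.0486] 0.0038043989658329974
```

View pics/t3.png

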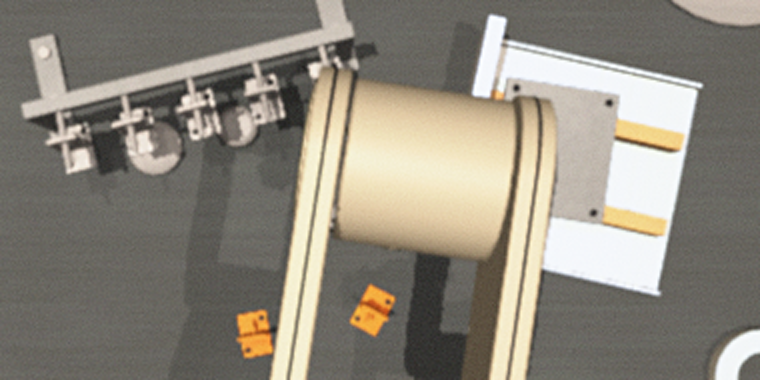

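All five brackets hang on the rack at upper left, one to a peg. The cover lies at about (560,150), with its outer edge about 160 mm from the wall and clear space beyond it. Next I take the tool to the tray's outer side, tilted 45° towards the wall.

```bash
python3 -m creep '[[[0.62,-3.43,0,0,0,-7.8,0.4],[0.62,-3.43,0,0,0,-7.8,0.4],[0.62,-3.43,0,0,0,-7.7,0.4],[0.62,-3.43,0,7.4,-1.24,0,0.4],[0.62,-3.43,0,7.4,-1.24,0,0.4],[0.62,-3.43,0,7.4,-1.24,0,0.4],[0.62,-3.43,0,7.4,-1.24,0,0.4],[0.62,-3.43,0,7.4,-1.24,0,0.4],[0.62,-3.43,0,7.4,-1.24,0,0.4],[0,0,0,0,0,0,0.4],[0,0,0,0,0,0,0.4]]]'
python3 - <<'E'
from h import *
np.set_printoptions(precision=5,suppress=True)
st(); s=robot.observe(); print(s['joint_positions'],R.from_euler('xyz',s['tcp_rot']).as_matrix())
p=cam('wrist'); save(p,'w4.png')
E
```

```text
clock: 28.1
tcp_pos: [0.5265, -0.3285, 0.2396]
tcp_rot: [-2.349, 0.006, -0.166]
ft_force: [-0.3, 1.2, 0.7]
gripper_width: 0.602
grip_force: 0.0
t 28.1 tcp [ 0.5265 -0.3285  0.2396] z [ 0.114  0.703 -0.702] yang -99.8 w 0.602 grip 0.0 F [-0.3  1.2  0.7] q [-0.95  0.62  1.06  0.59  2.01  0.9 ]
[-0.94596  0.62146  1.06014  0.58905  2.00737  0.8954 ] [[ 0.98622 -0.12008  0.11377]
 [-0.16532 -0.69178  0.70293]
 [-0.0057  -0.71205 -0.7021 ]]
```

View pics/w4.png

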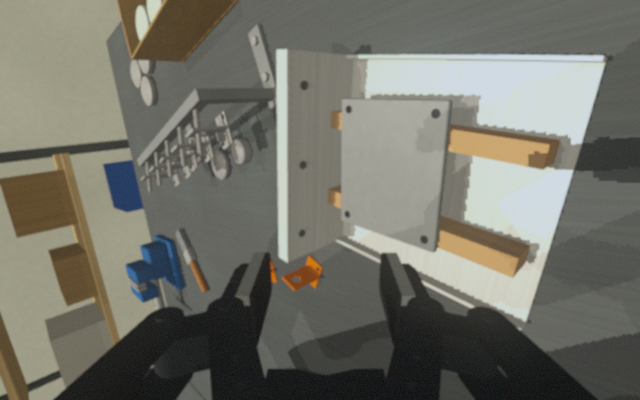

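The view shows the cover at (395,170) on both battens and the wall left of it. The arm holds this tilt easily. I check the outer edge from here by depth.

```bash
cat >> h.py <<'E'
ex=np.array([.225,.974]);ey=np.array([-.974,.225]);o=np.array([.5543,-.1301])
def tray(X):
    X=np.atleast_2d(X); return np.c_[(X[:,:2]-o)@ex,(X[:,:2]-o)@ey,X[:,2]]
E
python3 - <<'E'
from h import *
np.set_printoptions(precision=4,suppress=True)
p=cam('wrist');X=tray(cloud(p).reshape(-1,3));f=p['frame'].reshape(-1,3).astype(int)
m=(X[:,0]>-.2)&(X[:,0]<-.005)&(abs(X[:,1])<.11)&(abs(X[:,2]-.048)<.004)&(f.max(1)-f.min(1)<35)
c=X[m][:,:2];print(m.sum(),cv2.minAreaRect((c*1000).astype(np.float32)),np.median(X[m,2]))
for b in (-.06,-.03,0,.03,.05):
    k=c[abs(c[:,1]-b)<.004]; print(b,np.percentile(k[:,0],[1,99]))
E
```

```text
14157 ((-85.6535415649414, -0.2215728759765625), (161.3065948486328, 218.77780151367188), 0.00023034759215079248) 0.04790828333406527
-0.06 [-0.1583 -0.0203]
-0.03 [-0.1604 -0.0056]
0 [-0.162  -0.0347]
0.03 [-0.1641 -0.0055]
0.05 [-0.1655 -0.0367]
```

```bash
python3 -m creep '[[[-0.25,0.2,-4,0,0,0,0.4],[0,0.2,-4,0,0,0,0.4],[0,0.2,-4,0,0,0,0.4],[0,0.2,-4,0,0,0,0.4],[0,0.2,-2.5,0,0,0,0.4],[0,0.1,-1.6,0,0,0,0.4],[0,0,-0.4,0,0,0,0.4],[0,0,0,0,0,0,0.4],[0,0,0,0,0,0,0.4]]]'
python3 - <<'E'
from h import *
st(); print(tray(robot.observe()['tcp_pos'])); p=cam('wrist'); save(p,'w5.png')
E
```

```text
clock: 29.1
tcp_pos: [0.5256, -0.3177, 0.0439]
tcp_rot: [-2.359, -0.005, -0.164]
ft_force: [0.1, 0.1, 0.1]
gripper_width: 0.602
grip_force: 0.0
t 29.1 tcp [ 0.5256 -0.3177  0.0439] z [ 0.119  0.695 -0.709] yang -99.1 w 0.602 grip 0.0 F [0.1 0.1 0.1] q [-0.94  0.79  1.19  0.54  1.74  0.73]
[[-0.18917783 -0.01425589  0.04394958]]
```

View pics/w5.png

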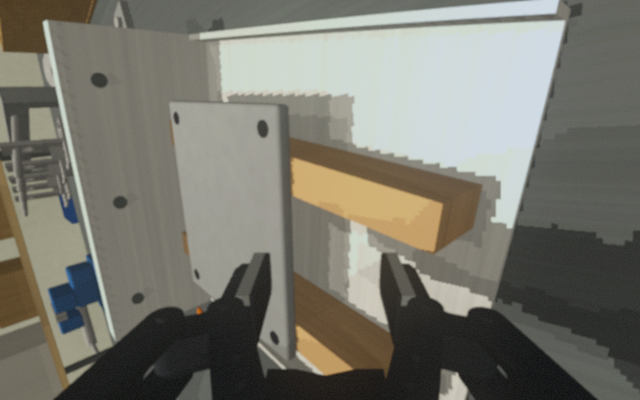

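The plate edge runs from (285,105) to (280,355), below the upper (left) finger's line, and the lower finger is clear of the battens. Going down 1 cm, then in.

```bash
python3 -m creep '[[[0,0,-0.5,0,0,0,0.4],[0,0,-0.5,0,0,0,0.4],[0.3,1.6,0,0,0,0,0.4],[0.3,1.6,0,0,0,0,0.4],[0,0,0,0,0,0,0.4]]]' && python3 -m creep '[[[0.2,1.1,0,0,0,0,0.4],[0.2,1.1,0,0,0,0,0.4],[0.1,0.5,0,0,0,0,0.4],[0,0,0,0,0,0,0.4]]]'
python3 - <<'E'
from h import *
st(); print(tray(robot.observe()['tcp_pos']))
E
```

```text
clock: 29.65
tcp_pos: [0.5303, -0.2828, 0.0306]
tcp_rot: [-2.354, -0.0, -0.163]
ft_force: [0.3, 0.1, -0.1]
gripper_width: 0.598
grip_force: 0.0
clock: 30.05
tcp_pos: [0.5354, -0.2568, 0.0312]
tcp_rot: [-2.356, -0.001, -0.163]
ft_force: [-0.1, 0.2, 0.3]
gripper_width: 0.602
grip_force: 0.0
t 30.1 tcp [ 0.5354 -0.2568  0.0312] z [ 0.116  0.698 -0.707] yang -99.3 w 0.602 grip 0.0 F [-0.1  0.2  0.3] q [-0.88  0.72  1.32  0.57  1.66  0.74]
[[-0.12762836 -0.01013775  0.03119849]]
```

```bash
python3 -m creep '[[[0,0,0.5,0,0,0,0.4],[0,0,0.5,0,0,0,0.45],[0,0.1,0.5,0,0,0,0.5],[0,0.1,0.5,0,0,0,0.52],[0,0,0,0,0,0,0.54],[0,0,0,0,0,0,0.54]]]'
python3 - <<'E'
from h import *
st(); print(tray(robot.observe()['tcp_pos'])); p=cam('wrist'); save(p,'w6.png')
E
```

```text
clock: 30.65
tcp_pos: [0.5354, -0.2559, 0.0513]
tcp_rot: [-2.356, -0.002, -0.165]
ft_force: [0.0, -1.2, -0.6]
gripper_width: 0.461
grip_force: 0.9
t 30.6 tcp [ 0.5354 -0.2559  0.0513] z [ 0.117  0.697 -0.707] yang -99.3 w 0.461 grip 0.9 F [ 0.  -1.2 -0.6] q [-0.88  0.69  1.33  0.57  1.68  0.76]
[[-0.1267519  -0.00988239  0.05131294]]
```

View pics/w6.png

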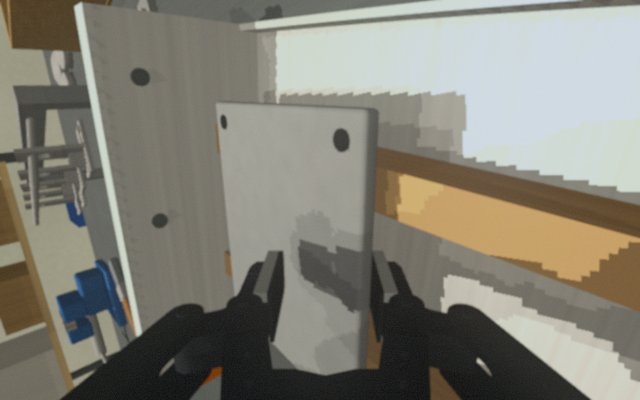

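The plate is inside the jaw, its edge at (375,110–330) touching the lower (right) finger. I lift along the arc while closing gradually.

```bash
python3 -m creep '[[[0,0.05,0.6,0,0,0,0.55],[0,0.1,0.6,0,0,0,0.56],[0,0.1,0.6,0,0,0,0.58],[0,0.15,0.6,0,0,0,0.6],[0,0,0,0,0,0,0.6]]]'
python3 - <<'E'
from h import *
np.set_printoptions(precision=3,suppress=True)
st(); print(tray(robot.observe()['tcp_pos'])); 
p=cam('scene'); save(p,'s7.png',(140,110,300,230),4)
X=tray(cloud(cam('top')).reshape(-1,3)); m=(abs(X[:,1]+.06)<.008)&(X[:,0]>-.17)&(X[:,0]<-.03)&(X[:,2]>.043)&(X[:,2]<.1)
Y=X[m]; print(len(Y)); 
if len(Y)>10:
    f=np.polyfit(Y[:,0],Y[:,2],1); print('tilt',np.degrees(np.arctan(-f[0])),np.percentile(Y[:,0],[1,99]))
E
```

```text
clock: 31.2
tcp_pos: [0.5359, -0.2519, 0.0766]
tcp_rot: [-2.357, -0.003, -0.164]
ft_force: [-1.1, -1.0, -1.1]
gripper_width: 0.4
grip_force: 0.8
t 31.2 tcp [ 0.536 -0.252  0.077] z [ 0.118  0.697 -0.708] yang -99.2 w 0.4 grip 0.8 F [-1.1 -1.  -1.1] q [-0.87  0.65  1.34  0.57  1.71  0.78]
[[-0.123 -0.009  0.077]]
387
tilt 15.510382708220837 [-0.141 -0.031]
```

View pics/s7.png

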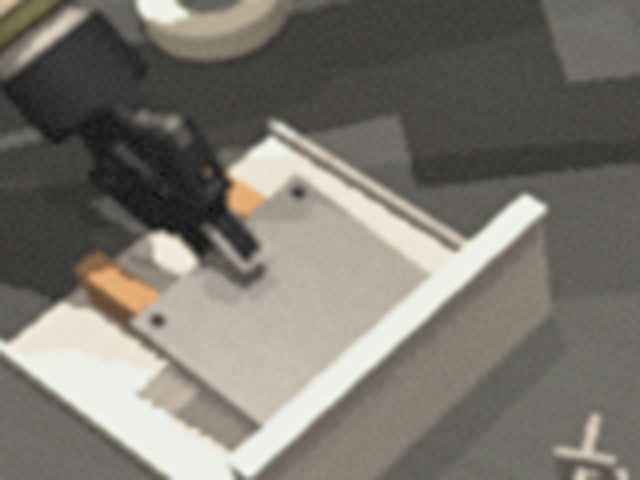

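Good: the cover tilts about 15° about its far edge, in the jaw. Continuing to 40°.

```bash
python3 -m creep '[[[0.05,0.33,1.08,0,0,0,0.64],[0.07,0.42,1.05,0,0,0,0.68],[0.08,0.51,1.01,0,0,0,0.72],[0.1,0.6,0.96,0,0,0,0.75],[0.1,0.68,0.9,0,0,0,0.78],[0,0,0,0,0,0,0.8],[0,0,0,0,0,0,0.82]]]'
python3 - <<'E'
from h import *
np.set_printoptions(precision=3,suppress=True)
st(); print(tray(robot.observe()['tcp_pos']))
X=tray(cloud(cam('top')).reshape(-1,3)); m=(abs(X[:,1]+.06)<.008)&(X[:,0]>-.15)&(X[:,0]<-.02)&(X[:,2]>.043)&(X[:,2]<.15)
Y=X[m]; print(len(Y)); f=np.polyfit(Y[:,0],Y[:,2],1); print('tilt',np.degrees(np.arctan(-f[0])),Y.min(0),Y.max(0))
E
```

```text
clock: 32.0
tcp_pos: [0.5396, -0.2263, 0.1256]
tcp_rot: [-2.357, -0.003, -0.164]
ft_force: [-0.0, -1.9, -0.8]
gripper_width: 0.182
grip_force: 0.6
t 32.0 tcp [ 0.54  -0.226  0.126] z [ 0.117  0.697 -0.707] yang -99.3 w 0.182 grip 0.6 F [-0.  -1.9 -0.8] q [-0.84  0.55  1.38  0.59  1.74  0.83]
[[-0.097 -0.007  0.126]]
344
tilt 44.290042639210164 [-0.107 -0.068  0.054] [-0.02  -0.052  0.14 ]
```

```bash
python3 -m creep '[[[0,0,0,0,0,0,0.84],[0,0,0,0,0,0,0.86],[0,0,0,0,0,0,0.88],[0,0,0,0,0,0,0.9],[0,0,0,0,0,0,0.95],[0,0,0,0,0,0,1],[0,0,0,0,0,0,1]]]'
python3 - <<'E'
from h import *
np.set_printoptions(precision=3,suppress=True)
st(); print(tray(robot.observe()['tcp_pos']))
X=tray(cloud(cam('top')).reshape(-1,3)); m=(abs(X[:,1]+.06)<.008)&(X[:,0]>-.15)&(X[:,0]<-.01)&(X[:,2]>.043)&(X[:,2]<.16)
Y=X[m]; f=np.polyfit(Y[:,0],Y[:,2],1); print(len(Y),'tilt',np.degrees(np.arctan(-f[0])),Y.min(0),Y.max(0))
p=cam('wrist');save(p,'w8.png')
E
```

```text
clock: 32.75
tcp_pos: [0.5392, -0.2261, 0.1249]
tcp_rot: [-2.356, -0.001, -0.164]
ft_force: [-0.1, 0.1, -2.4]
gripper_width: 0.071
grip_force: 60.4
t 32.8 tcp [ 0.539 -0.226  0.125] z [ 0.117  0.698 -0.707] yang -99.3 w 0.071 grip 60.4 F [-0.1  0.1 -2.4] q [-0.84  0.55  1.38  0.59  1.74  0.83]
[[-0.097 -0.007  0.125]]
366 tilt 43.26871383230424 [-0.132 -0.068  0.044] [-0.011 -0.052  0.14 ]
```

View pics/w8.png

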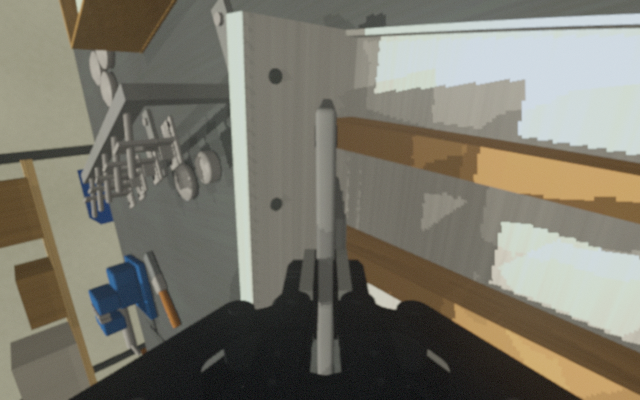

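The plate is gripped squarely (seen edge-on at x ≈ 325). Levering up to vertical, with the far edge by the wall.

```bash
python3 -m creep '[[[0,0,0.4,0,0,0,1],[0.19,1.12,1,-7.4,1.24,0,1],[0.21,1.24,0.85,-7.4,1.24,0,1],[0.22,1.34,0.67,-7.4,1.24,0,1],[0.24,1.42,0.48,-7.4,1.24,-1,1],[0.25,1.47,0.3,-7.4,1.24,-1,1],[0.25,1.49,0.1,-7.4,1.24,-1.5,1],[0,0,0,0,0,0,1]]]' && python3 -m creep '[[[0.07,0.3,0,0,0,0,1],[0.07,0.3,0,0,0,0,1],[0.05,0.2,0,0,0,0,1],[0,0,0,0,0,0,1]]]'
python3 - <<'E'
from h import *
np.set_printoptions(precision=3,suppress=True)
st(); print(tray(robot.observe()['tcp_pos']))
p=cam('scene'); save(p,'s9.png',(140,80,300,230),4)
E
```

```text
clock: 33.65
tcp_pos: [0.5542, -0.1398, 0.1647]
tcp_rot: [3.14, -0.013, -0.217]
ft_force: [-0.3, 1.1, -3.1]
gripper_width: 0.073
grip_force: 60.2
clock: 34.05
tcp_pos: [0.5545, -0.1385, 0.1627]
tcp_rot: [-3.141, -0.01, -0.226]
ft_force: [0.1, -0.1, -3.9]
gripper_width: 0.073
grip_force: 60.2
t 34.0 tcp [ 0.554 -0.139  0.163] z [ 0.01  -0.001 -1.   ] yang -102.9 w 0.073 grip 60.2 F [ 0.1 -0.1 -3.9] q [-0.34  0.09  1.66  0.    1.38  1.46]
[[-0.008 -0.002  0.163]]
```

View pics/s9.png

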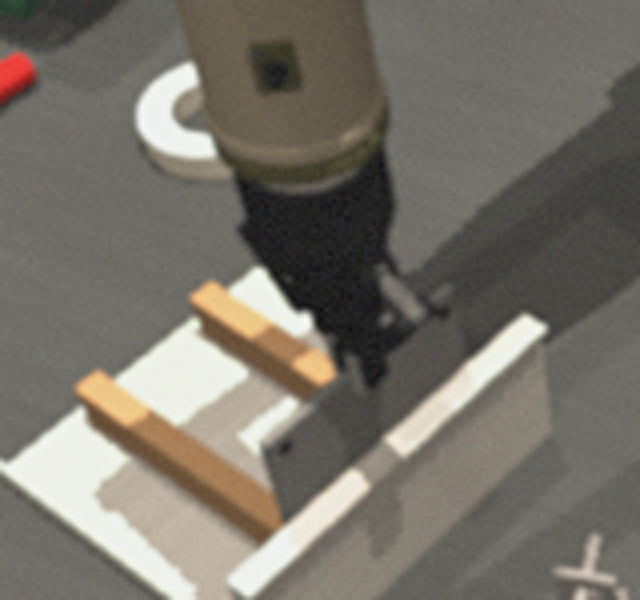

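The cover stands upright against the tray wall at (370,420), held by the gripper at 90°. To finish I'll lift it clear and swing it 180° about the vertical so the flat back ends up underneath. Then I'll lower it from the outer side with the same 45° approach.

```bash
python3 -m creep '[[[0,-0.1,2,0,0,0,1],[0,-0.2,4,0,0,0,1],[0,-0.5,3.5,0,0,0,1],[-0.5,-2.3,0,0,0,0,1],[-0.6,-2.4,0,0,0,0,1],[-0.6,-2.3,0,0,0,0,1],[-0.6,-2.2,0,0,0,0,1],[0,0,0,0,0,0,1]]]' && python3 -m creep '[[[0,0,0,0,0,8,1],[0,0,0,0,0,8,1],[0,0,0,0,0,8,1],[0,0,0,0,0,8,1],[0,0,0,0,0,8,1],[0,0,0,0,0,8,1],[0,0,0,0,0,8,1],[0,0,0,0,0,8,1],[0,0,0,0,0,8,1],[0,0,0,0,0,8,1],[0,0,0,0,0,8,1],[0,0,0,0,0,8,1]]]' && python3 -m creep '[[[0,0,0,0,0,8,1],[0,0,0,0,0,8,1],[0,0,0,0,0,8,1],[0,0,0,0,0,8,1],[0,0,0,0,0,8,1],[0,0,0,0,0,8,1],[0,0,0,0,0,8,1],[0,0,0,0,0,8,1],[0,0,0,0,0,8,1],[0,0,0,0,0,8,1],[0,0,0,0,0,4,1],[0,0,0,0,0,0,1]]]'
python3 - <<'E'
from h import *
np.set_printoptions(precision=3,suppress=True)
st(); print(tray(robot.observe()['tcp_pos']))
E
```

```text
clock: 34.9
tcp_pos: [0.5306, -0.2409, 0.2579]
tcp_rot: [3.141, -0.01, -0.228]
ft_force: [0.2, -1.0, -2.9]
gripper_width: 0.08
grip_force: 60.2
clock: 36.1
tcp_pos: [0.5317, -0.2376, 0.2579]
tcp_rot: [-3.141, -0.011, 1.457]
ft_force: [0.5, -0.6, -3.5]
gripper_width: 0.076
grip_force: 60.2
clock: 37.3
tcp_pos: [0.5318, -0.2376, 0.258]
tcp_rot: [3.141, -0.011, 2.918]
ft_force: [0.6, -0.2, -3.0]
gripper_width: 0.074
grip_force: 60.2
t 37.3 tcp [ 0.532 -0.238  0.258] z [-0.011  0.003 -1.   ] yang 77.2 w 0.074 grip 60.2 F [ 0.6 -0.2 -3. ] q [-0.51  0.08  1.49 -0.    1.58 -1.85]
[[-0.11  -0.002  0.258]]
```

```bash
python3 -m creep '[[[0,0,0,7.3,-1.69,0,1],[0,0,0,7.3,-1.69,0,1],[0,0,0,7.3,-1.69,0,1],[0,0,0,7.3,-1.69,0,1],[0,0,0,7.3,-1.69,0,1],[0,0,0,7.3,-1.69,0,1],[0,0,0,0,0,0,1],[0,0,0,0,0,0,1]]]'
python3 - <<'E'
from h import *
np.set_printoptions(precision=3,suppress=True)
st(); s=robot.observe();print(tray(s['tcp_pos'])); Rm=R.from_euler('xyz',s['tcp_rot']).as_matrix(); print(Rm, 'z in tray',Rm[:2,2]@ex,Rm[:2,2]@ey)
p=cam('scene'); save(p,'s10.png',(140,60,320,230),4)
E
```

```text
clock: 38.1
tcp_pos: [0.5316, -0.2383, 0.2569]
tcp_rot: [2.359, -0.008, 2.922]
ft_force: [0.2, -0.6, -2.8]
gripper_width: 0.072
grip_force: 60.3
t 38.1 tcp [ 0.532 -0.238  0.257] z [ 0.148  0.689 -0.709] yang 77.0 w 0.072 grip 60.3 F [ 0.2 -0.6 -2.8] q [-0.87  0.4   1.32  0.63  1.9  -2.16]
[[-0.111 -0.002  0.257]]
[[-0.976  0.16   0.148]
 [ 0.218  0.691  0.689]
 [ 0.008  0.705 -0.709]] z in tray 0.7046155352276424 0.010549640363116836
```

View pics/s10.png

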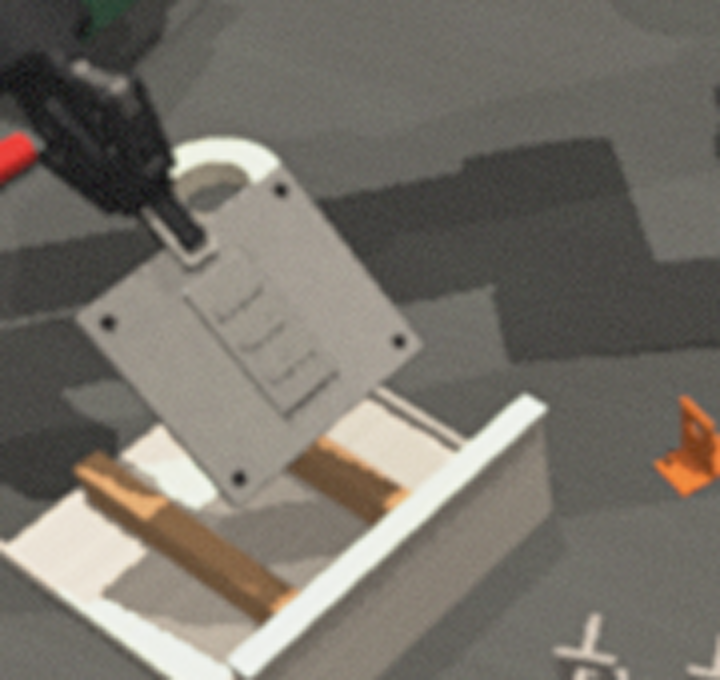

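The cover is turned over, with its panel and ribs up at (265,330), at 45° above the tray. I lower the wall-side edge to just above the battens and then feel for the wall.

```bash
python3 -m creep '[[[0,0.2,-2.5,0,0,0,1],[0.1,0.4,-3.5,0,0,0,1],[0.1,0.5,-3,0,0,0,1],[0.1,0.5,-2,0,0,0,1],[0.1,0.3,-1.2,0,0,0,1],[0,0,-0.5,0,0,0,1],[0,0,0,0,0,0,1]]]' && python3 -m creep '[[[0.05,0.2,0,0,0,0,1],[0.05,0.2,0,0,0,0,1],[0.05,0.2,0,0,0,0,1],[0,0,0,0,0,0,1]]]'
python3 - <<'E'
from h import *
np.set_printoptions(precision=3,suppress=True)
st(); print(tray(robot.observe()['tcp_pos']))
X=tray(cloud(cam('top')).reshape(-1,3)); m=(abs(X[:,1]-.055)<.008)&(X[:,0]>-.12)&(X[:,0]<-.004)&(X[:,2]>.046)&(X[:,2]<.16)
Y=X[m]; f=np.polyfit(Y[:,0],Y[:,2],1); print(len(Y),'tilt',np.degrees(np.arctan(-f[0])),Y.min(0),Y.max(0))
E
```

```text
clock: 38.85
tcp_pos: [0.5364, -0.2184, 0.1321]
tcp_rot: [2.359, -0.004, 2.926]
ft_force: [0.7, 0.4, -3.8]
gripper_width: 0.073
grip_force: 60.3
clock: 39.25
tcp_pos: [0.5379, -0.2141, 0.1323]
tcp_rot: [2.36, -0.002, 2.923]
ft_force: [-0.9, -5.6, -2.4]
gripper_width: 0.074
grip_force: 61.7
t 39.2 tcp [ 0.538 -0.214  0.132] z [ 0.151  0.688 -0.71 ] yang 77.4 w 0.074 grip 61.7 F [-0.9 -5.6 -2.4] q [-0.84  0.49  1.45  0.61  1.71 -2.27]
[[-0.086 -0.003  0.132]]
356 tilt 46.25108824246905 [-0.098  0.047  0.055] [-0.01   0.063  0.149]
```

```bash
python3 -m creep '[[[-0.02,-0.1,-0.3,0,0,0,1],[0,0,-0.2,0,0,0,1],[0,0,-0.2,0,0,0,1],[0,0,0,0,0,0,1]]]' && python3 -c "
from h import *
st(); print(tray(robot.observe()['tcp_pos']))"
```

```text
clock: 39.7
tcp_pos: [0.5377, -0.2154, 0.1256]
tcp_rot: [2.36, -0.002, 2.923]
ft_force: [-2.4, -6.9, 1.1]
gripper_width: 0.072
grip_force: 61.4
t 39.7 tcp [ 0.5377 -0.2154  0.1256] z [ 0.151  0.688 -0.71 ] yang 77.4 w 0.072 grip 61.4 F [-2.4 -6.9  1.1] q [-0.84  0.5   1.45  0.61  1.7  -2.28]
[[-0.08684217 -0.00303876  0.12556294]]
```

Contact with both wall and batten. Now I open gradually while lowering along the reverse arc, in short stages.

```bash
python3 -m creep '[[[0,0,0,0,0,0,0.93],[0,0,0,0,0,0,0.9],[0,0,0,0,0,0,0.88],[0,0,0,0,0,0,0.86],[-0.05,-0.23,-0.27,0,0,0,0.84],[-0.06,-0.24,-0.28,0,0,0,0.81],[0,0,0,0,0,0,0.81],[0,0,0,0,0,0,0.81]]]'
python3 - <<'E'
from h import *
np.set_printoptions(precision=3,suppress=True)
st(); print(tray(robot.observe()['tcp_pos']))
X=tray(cloud(cam('top')).reshape(-1,3)); m=(abs(X[:,1]-.055)<.008)&(X[:,0]>-.14)&(X[:,0]<-.004)&(X[:,2]>.046)&(X[:,2]<.16)
Y=X[m]; f=np.polyfit(Y[:,0],Y[:,2],1); print(len(Y),'tilt',np.degrees(np.arctan(-f[0])),Y.min(0),Y.max(0))
E
```

```text
clock: 40.5
tcp_pos: [0.5359, -0.2181, 0.1184]
tcp_rot: [2.357, -0.005, 2.924]
ft_force: [-0.8, -0.8, -1.4]
gripper_width: 0.192
grip_force: 0.6
t 40.5 tcp [ 0.536 -0.218  0.118] z [ 0.149  0.691 -0.707] yang 77.3 w 0.192 grip 0.6 F [-0.8 -0.8 -1.4] q [-0.85  0.51  1.44  0.61  1.7  -2.28]
[[-0.09  -0.002  0.118]]
372 tilt 40.163779359804344 [-0.107  0.047  0.05 ] [-0.01   0.063  0.132]
```

Tilt is 40° and the lower finger is carrying the plate. Continuing.

```bash
python3 -m creep '[[[-0.13,-0.56,-0.78,0,0,0,0.77],[-0.11,-0.5,-0.86,0,0,0,0.735],[-0.09,-0.4,-0.9,0,0,0,0.7],[-0.07,-0.3,-0.93,0,0,0,0.66],[0,0,0,0,0,0,0.66]]]'
python3 - <<'E'
from h import *
np.set_printoptions(precision=3,suppress=True)
st(); print(tray(robot.observe()['tcp_pos']))
X=tray(cloud(cam('top')).reshape(-1,3)); m=(abs(X[:,1]-.055)<.008)&(X[:,0]>-.16)&(X[:,0]<-.004)&(X[:,2]>.046)&(X[:,2]<.16)
Y=X[m]; f=np.polyfit(Y[:,0],Y[:,2],1); print(len(Y),'tilt',np.degrees(np.arctan(-f[0])),Y.min(0),Y.max(0))
E
```

```text
clock: 41.05
tcp_pos: [0.5311, -0.2355, 0.0818]
tcp_rot: [2.356, -0.008, 2.924]
ft_force: [-1.4, -0.5, -0.4]
gripper_width: 0.342
grip_force: 0.8
t 41.0 tcp [ 0.531 -0.235  0.082] z [ 0.148  0.692 -0.707] yang 77.1 w 0.342 grip 0.8 F [-1.4 -0.5 -0.4] q [-0.87  0.58  1.42  0.6   1.67 -2.33]
[[-0.108 -0.001  0.082]]
408 tilt 18.99253371938367 [-0.128  0.047  0.046] [-0.011  0.063  0.092]
```

```bash
python3 -m creep '[[[-0.05,-0.21,-0.9,0,0,0,0.62],[-0.03,-0.13,-0.9,0,0,0,0.58],[-0.01,-0.06,-0.9,0,0,0,0.55],[0,0,-0.8,0,0,0,0.52],[0,0,0,0,0,0,0.52]]]'
python3 - <<'E'
from h import *
np.set_printoptions(precision=3,suppress=True)
st(); print(tray(robot.observe()['tcp_pos']))
X=tray(cloud(cam('top')).reshape(-1,3)); m=(abs(X[:,1]-.055)<.008)&(X[:,0]>-.16)&(X[:,0]<-.004)&(X[:,2]>.043)&(X[:,2]<.16)
Y=X[m]; f=np.polyfit(Y[:,0],Y[:,2],1); print(len(Y),'tilt',np.degrees(np.arctan(-f[0])),Y.min(0),Y.max(0))
E
```

```text
clock: 41.6
tcp_pos: [0.5304, -0.2389, 0.0473]
tcp_rot: [2.356, -0.007, 2.925]
ft_force: [-1.2, -0.3, -2.3]
gripper_width: 0.484
grip_force: 0.8
t 41.6 tcp [ 0.53  -0.239  0.047] z [ 0.147  0.692 -0.707] yang 77.2 w 0.484 grip 0.8 F [-1.2 -0.3 -2.3] q [-0.88  0.64  1.41  0.59  1.63 -2.36]
[[-0.111 -0.001  0.047]]
393 tilt 0.5786614763649655 [-0.154  0.047  0.043] [-0.011  0.063  0.056]
```

```bash
python3 -m creep '[[[0,0,-0.5,0,0,0,0.48],[0,0,-0.5,0,0,0,0.44],[0,0,-0.3,0,0,0,0.41],[0,0,0,0,0,0,0.4],[0,0,0,0,0,0,0.4]]]'
python3 - <<'E'
from h import *
np.set_printoptions(precision=3,suppress=True)
st(); print(tray(robot.observe()['tcp_pos'])); p=cam('wrist'); save(p,'w11.png')
X=tray(cloud(p).reshape(-1,3)); 
for b in (-.065,.065):
    m=(abs(X[:,1]-b)<.006)&(X[:,0]>-.125)&(X[:,0]<-.012)&(X[:,2]>.035)&(X[:,2]<.07); Y=X[m]
    if len(Y)>20: f=np.polyfit(Y[:,0],Y[:,2],1); print(b,len(Y),'tilt',np.degrees(np.arctan(-f[0])),np.median(Y[:,2]))
E
```

```text
clock: 42.15
tcp_pos: [0.5312, -0.2397, 0.0361]
tcp_rot: [2.357, -0.005, 2.925]
ft_force: [-0.2, 0.1, -1.2]
gripper_width: 0.601
grip_force: 0.0
t 42.1 tcp [ 0.531 -0.24   0.036] z [ 0.149  0.691 -0.708] yang 77.3 w 0.601 grip 0.0 F [-0.2  0.1 -1.2] q [-0.88  0.66  1.41  0.59  1.62 -2.37]
[[-0.112 -0.002  0.036]]
-0.065 598 tilt -0.09070608632135937 0.047806564260968916
0.065 3533 tilt 0.052935067467969395 0.047942229271073514
```

View pics/w11.png

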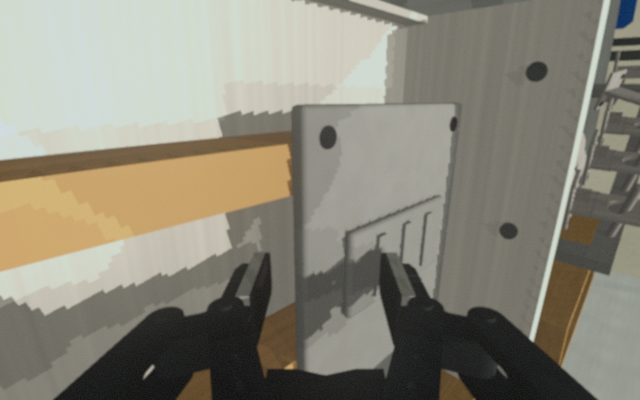

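The cover lies flat with its panel up, at (380,240), both measured rows level at z = 48 mm, and the jaw is free. Withdrawing straight out, then up and away.

```bash
python3 -m creep '[[[-0.22,-0.97,0,0,0,0,0.4],[-0.45,-1.95,0,0,0,0,0.4],[-0.45,-1.95,0,0,0,0,0.4],[-0.67,-2.9,0,0,0,0,0.4],[0,-1,2,0,0,0,0.4],[0,-1,4,0,0,0,0.4],[0,0,4.5,0,0,0,0.4],[0,0,4.5,0,0,0,0.4],[0,0,4,0,0,0,0.4],[0,0,0,0,0,0,0.4],[0,0,0,0,0,0,0.4]]]'
python3 - <<'E'
from h import *
np.set_printoptions(precision=3,suppress=True)
st()
p=cam('top'); save(p,'t12.png',(170,90,560,290),2)
for t in ('cover','bracket1','bracket1_eye','filler_cap','bearing_cup'):
    for d in robot.place_of(p,t): print(t,round(d['p'],2),w(p,d['point']).round(3),tray(w(p,d['point'])) if t=='cover' else '')
X=tray(cloud(p).reshape(-1,3)); m=(abs(X[:,1])<.07)&(X[:,0]>-.125)&(X[:,0]<-.012)&(X[:,2]>.035)&(X[:,2]<.07); print(np.percentile(X[m,2],[5,50,95]))
E
```

```text
clock: 43.3
tcp_pos: [0.5135, -0.3388, 0.2276]
tcp_rot: [2.36, -0.002, 2.924]
ft_force: [0.1, -0.6, 0.1]
gripper_width: 0.598
grip_force: 0.0
t 43.3 tcp [ 0.513 -0.339  0.228] z [ 0.151  0.688 -0.71 ] yang 77.4 w 0.598 grip 0.0 F [ 0.1 -0.6  0.1] q [-0.98  0.59  1.12  0.58  1.96 -2.25]
cover 0.57 [ 0.545 -0.196  0.048] [[-0.066 -0.005  0.048]]
bracket1 0.8 [0.587 0.099 0.088] 
bracket1 0.78 [0.577 0.225 0.074] 
bracket1 0.75 [ 0.331  0.111 -0.   ] 
bracket1 0.67 [0.608 0.028 0.087] 
bracket1 0.66 [0.54  0.308 0.075] 
bracket1 0.64 [ 0.364 -0.022  0.   ] 
bracket1 0.54 [0.576 0.172 0.088] 
bracket1_eye 0.83 [0.573 0.238 0.124] 
bearing_cup 0.77 [ 0.576  0.14  -0.005] 
bearing_cup 0.54 [ 0.543 -0.198  0.047] 
bearing_cup 0.52 [ 0.48  -0.241  0.042] 
bearing_cup 0.5 [ 0.58  -0.26   0.038] 
[0.044 0.048 0.055]
```

View pics/t12.png

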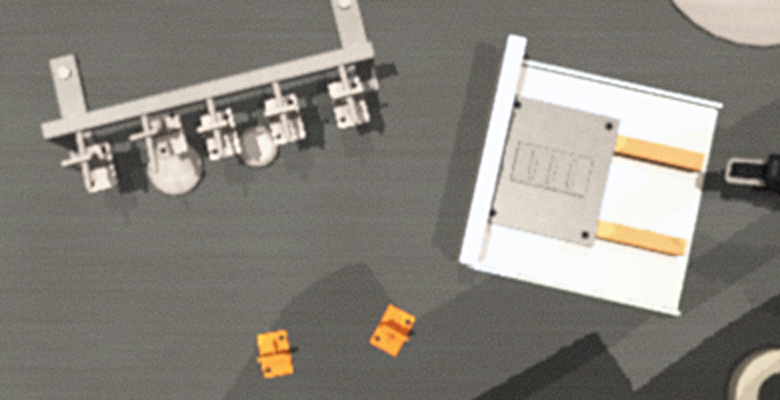

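Everything is in place, but bracket D on peg 4 at (160,135) has been knocked and sits twisted. I measure its lean and check it is at rest.

```bash
python3 -m creep '[[[0,0,0,0,0,0,0.4],[0,0,0,0,0,0,0.4],[0,0,0,0,0,0,0.4],[0,0,0,0,0,0,0.4],[0,0,0,0,0,0,0.4],[0,0,0,0,0,0,0.4],[0,0,0,0,0,0,0.4],[0,0,0,0,0,0,0.4]]]' >/dev/null
python3 - <<'E'
from h import *
np.set_printoptions(precision=3,suppress=True)
P={}
for n in ('top','scene'):
    p=cam(n)
    for t in ('bracket1','bracket1_eye'):
        for d in robot.place_of(p,t):
            X=w(p,d['point'])
            if X[2]>.05: print(n,t,round(d['p'],2),X)
    X=cloud(p).reshape(-1,3)
    for k in range(5):
        c=np.array([.578,.170])+(k-2)*.072*np.array([-.24,.971])
        q=(X[:,:2]-c)@np.array([[.971,-.24],[.24,.971]])
        h0=.128-(.052 if k>2 else .038)
        m=(abs(q[:,1])<.033)&(q[:,0]>-.03)&(q[:,0]<.028)&(X[:,2]>h0-.012)&(X[:,2]<h0+.016)
        Y=np.c_[q[m],X[m,2]]; 
        f=Y[(Y[:,2]<h0+.012)]
        A=np.c_[f[:,:2],np.ones(len(f))]; g=np.linalg.lstsq(A,f[:,2],rcond=None)[0]
        # robust refit
        for _ in range(5):
            r=f[:,2]-A@g; ok=abs(r)<.003; g=np.linalg.lstsq(A[ok],f[ok,2],rcond=None)[0]
        print(n,'peg',k+1,len(f),ok.sum(),'foot slope deg',np.degrees(np.arctan(np.hypot(*g[:2]))),g[:2],'foot ctr',np.median(f[ok],0))
save(p,'s13.png',(320,180,460,290),5)
E
```

```text
top bracket1 0.89 [0.538 0.307 0.077]
top bracket1 0.87 [0.588 0.101 0.091]
top bracket1 0.87 [0.577 0.174 0.089]
top bracket1 0.72 [0.607 0.028 0.089]
top bracket1 0.54 [0.559 0.25  0.074]
top bracket1 0.46 [0.546 0.311 0.125]
top bracket1_eye 0.53 [0.57  0.242 0.126]
top peg 1 209 173 foot slope deg 2.0246643085080134 [-0.023 -0.027] foot ctr [-0.012  0.004  0.094]
top peg 2 213 177 foot slope deg 2.6012251870076755 [-0.013 -0.044] foot ctr [-0.013 -0.002  0.094]
top peg 3 214 185 foot slope deg 1.469679024360384 [-0.012 -0.023] foot ctr [-0.011 -0.003  0.094]
top peg 4 156 125 foot slope deg 10.741311519123235 [-0.093  0.165] foot ctr [-0.01   0.005  0.079]
top peg 5 215 174 foot slope deg 6.578070696879629 [-0.01  -0.115] foot ctr [-0.011 -0.005  0.08 ]
scene bracket1 0.64 [0.538 0.31  0.076]
scene bracket1 0.63 [0.597 0.093 0.088]
scene bracket1 0.6 [0.572 0.237 0.072]
scene bracket1 0.56 [0.608 0.03  0.086]
scene bracket1 0.53 [0.573 0.167 0.089]
scene bracket1_eye 0.62 [0.572 0.244 0.131]
scene peg 1 74 55 foot slope deg 4.37814608234723 [-0.034 -0.068] foot ctr [-0.     0.01   0.093]
scene peg 2 78 58 foot slope deg 4.395839811694617 [-0.053 -0.055] foot ctr [-0.001  0.006  0.094]
scene peg 3 71 47 foot slope deg 4.242703916385368 [-0.023 -0.071] foot ctr [0.001 0.004 0.094]
scene peg 4 20 20 foot slope deg 1.7047917975418982 [-0.022 -0.02 ] foot ctr [ 0.026 -0.006  0.077]
scene peg 5 44 37 foot slope deg 4.6825691693594305 [0.042 0.07 ] foot ctr [-0.012 -0.013  0.082]
```

View pics/s13.png

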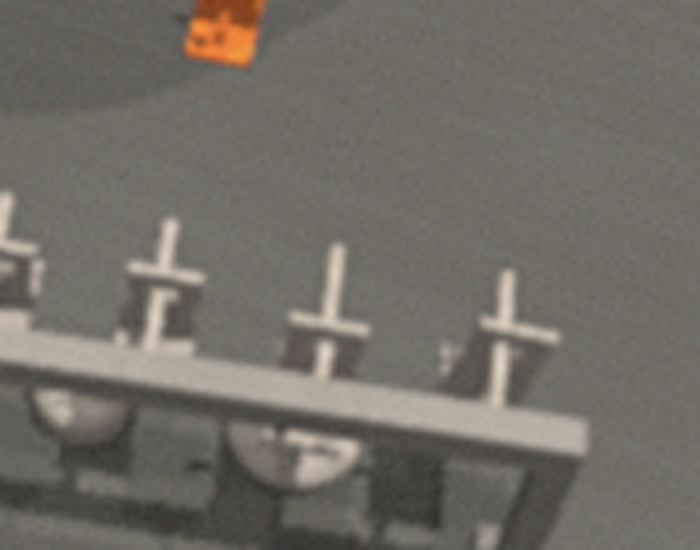

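The peg 4 bracket is still swinging from the knock: it has moved between views and is now near straight at (325,340). There is plenty of time, so I let it settle and check again.

```bash
for i in 1 2 3 4 5 6 7 8; do python3 -m creep '[[[0,0,0,0,0,0,0.4],[0,0,0,0,0,0,0.4],[0,0,0,0,0,0,0.4],[0,0,0,0,0,0,0.4],[0,0,0,0,0,0,0.4],[0,0,0,0,0,0,0.4],[0,0,0,0,0,0,0.4],[0,0,0,0,0,0,0.4],[0,0,0,0,0,0,0.4],[0,0,0,0,0,0,0.4],[0,0,0,0,0,0,0.4],[0,0,0,0,0,0,0.4]]]' | head -1; done
python3 - <<'E'
from h import *
np.set_printoptions(precision=3,suppress=True)
for i in range(6):
    p=cam('top'); F=p['frame'][100:200,180:380].astype(int)
    if i: print('diff',np.abs(F-F0).mean().round(2), (np.abs(F-F0).max(2)>40).sum())
    F0=F
    X=cloud(p).reshape(-1,3); out=[]
    for k in range(5):
        c=np.array([.578,.170])+(k-2)*.072*np.array([-.24,.971]); q=(X[:,:2]-c)@np.array([[.971,-.24],[.24,.971]])
        h0=.128-(.052 if k>2 else .038); m=(abs(q[:,1])<.036)&(q[:,0]>-.04)&(q[:,0]<.028)&(abs(X[:,2]-h0)<.014)
        f=np.c_[q[m],X[m,2]]; A=np.c_[f[:,:2],np.ones(len(f))]; g=np.linalg.lstsq(A,f[:,2],rcond=None)[0]
        out.append((round(float(np.degrees(np.hypot(*g[:2]))),1),f.mean(0).round(3).tolist()))
    print(out)
for n in ('top','scene'):
    p=cam(n)
    for t in ('bracket1','bracket1_eye'):
        for d in robot.place_of(p,t):
            X=w(p,d['point'])
            if X[2]>.05: print(n,t,round(d['p'],2),X)
E
```

```text
clock: 45.9
clock: 47.1
clock: 48.3
clock: 49.5
clock: 50.7
clock: 51.9
clock: 53.1
clock: 54.3
[(2.8, [-0.007, 0.002, 0.094]), (1.8, [-0.008, 0.0, 0.094]), (4.4, [-0.007, -0.001, 0.094]), (2.5, [0.001, -0.003, 0.078]), (5.2, [-0.007, -0.004, 0.08])]
diff 3.06 0
[(3.0, [-0.007, 0.002, 0.094]), (2.4, [-0.008, 0.0, 0.094]), (2.0, [-0.007, -0.0, 0.094]), (1.7, [0.0, -0.003, 0.078]), (5.2, [-0.007, -0.004, 0.08])]
diff 3.06 0
[(2.7, [-0.007, 0.002, 0.094]), (3.4, [-0.008, 0.0, 0.094]), (3.3, [-0.007, -0.0, 0.094]), (1.7, [0.0, -0.003, 0.078]), (7.2, [-0.007, -0.004, 0.08])]
diff 3.08 0
[(3.8, [-0.007, 0.001, 0.094]), (3.3, [-0.008, 0.0, 0.094]), (3.4, [-0.007, -0.0, 0.094]), (1.1, [0.001, -0.003, 0.078]), (6.7, [-0.007, -0.004, 0.08])]
diff 3.04 0
[(2.6, [-0.007, 0.002, 0.094]), (3.1, [-0.008, 0.0, 0.094]), (2.9, [-0.007, -0.0, 0.094]), (1.5, [0.0, -0.003, 0.078]), (5.6, [-0.007, -0.004, 0.08])]
diff 3.04 0
[(2.3, [-0.007, 0.002, 0.094]), (3.2, [-0.008, 0.0, 0.094]), (2.8, [-0.007, -0.001, 0.094]), (3.0, [0.0, -0.003, 0.078]), (4.4, [-0.007, -0.004, 0.08])]
top bracket1 0.74 [0.541 0.311 0.132]
top bracket1 0.65 [0.606 0.032 0.086]
top bracket1 0.64 [0.568 0.24  0.072]
top bracket1 0.62 [0.539 0.306 0.075]
top bracket1 0.59 [0.587 0.099 0.089]
top bracket1 0.55 [0.574 0.175 0.089]
top bracket1_eye 0.77 [0.572 0.239 0.129]
top bracket1_eye 0.27 [0.587 0.101 0.089]
scene bracket1 0.82 [0.54  0.311 0.077]
scene bracket1 0.76 [0.605 0.03  0.092]
scene bracket1 0.74 [0.57  0.239 0.072]
scene bracket1 0.57 [0.573 0.164 0.085]
scene bracket1 0.52 [0.595 0.095 0.09 ]
scene bracket1_eye 0.57 [0.572 0.241 0.129]
```

All five brackets hang still, within a few degrees of upright, and the peg 4 eye is about 12 mm from its mark. The cover is flat, and the robot touches nothing.

```bash
python3 -c "
from station import robot
print(robot.hand_in())"
```

```text
the job is handed in; nothing more can be done
None
```

I hung all five brackets one to a peg and levered the cover up against the wall, then turned it and lowered it under control to lie flat across both battens, panel up. The job is handed in; no verdict came back. One bracket knocked on its peg settled before hand-in.

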